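# Knock a stuck tube adapter out of a centrifuge bucket

## Task

The orange tube adapter is stuck in the tilted blue centrifuge bucket on the knock-out stand. Take the green-handled punch from its rack, push the adapter out from behind through the round hole in the bucket's upper end so that it drops into the tray of the stand, then hang the punch upright in its rack again and let go. Leave the other things on the bench where they are.

Things in the scene. Friction and masses are not known exactly. Their poses are not given: they have to be found in the camera images.
- punch: knock-out punch, 164 mm long, 0.12 kg, axis = its z. Origin at the centre of the steel tip; z runs from the tip to the handle. Round shaft 12 mm thick from 0 to 100 mm (end slightly tapered), dark round flange 36 mm wide from 100 to 106 mm, round green handle 22 mm thick from 106 to 164 mm. Loose; hangs upright in the rack, the flange resting on the rack's top plate. Take it by the handle with the fingertips just above the flange, which then bears the push.
- rack_hole (a point): centre of the round 18 mm hole, at the upper face of the white rack's top plate, 125 mm above the bench. The plate is 10 mm thick, 60 x 84 mm, on two 8 mm legs 76 mm apart over a base 85 x 90 mm; fixed to the bench. When the punch hangs in it, the tip is 100 mm below this point.
- stand: fixed knock-out stand, base 210 x 124 x 10 mm; origin on the bench near its middle; x points along it from the bucket's upper end to the far end of the catch tray, z up. The rubber-lined tray is open on top, its inside reaching from x = -23 to +109 mm and y = -50 to +50 mm, floor at z = 12 mm, wall tops at z = 44 mm. Two upright cheeks (40 mm long, 73 mm over both, 135 mm high) carry the bucket.
- bucket: blue centrifuge bucket fixed to the stand, its bore tilted 35 degrees from vertical. Origin at the centre of the open mouth (lower end, 92 mm above the bench, over the tray); z runs up the bore to the closed upper end, y is horizontal, x is across. Outside 56 x 56 mm, 80 mm long; bore 46 mm square and 72 mm deep; the end wall fills z = 72 to 80 mm. The upper end faces the robot and up. On the +x side stands a black spring housing that reaches 50 mm from the axis.
- access_hole (a point): centre of the round 22 mm access hole in the bucket's end wall, at the outer face (z = 80 mm in the bucket's frame). Push along the bucket's -z axis (down and away). The adapter lets go with the punch tip 54 to 68 mm past this point and drops into the tray by itself; 75 mm is enough.
- adapter: orange tube adapter, a loose block 44 x 44 x 60 mm, about 0.12 kg. Origin at the centre of its lower end, z along its length; stuck in the bore with its lower end 8 mm inside the mouth, so its upper end lies 12 mm below the outer face of the end wall. A sprung rubber pad in the bucket grips it; pushing takes 6 to 20 N.
- adapter_center (a point): centre of the adapter, 30 mm from either end
- cup_b: bystander: specimen cup with orange lid, 64 mm wide, 72 mm high, loose
- strips: bystander: white vial with orange cap, 40 mm wide, 108 mm high, loose
- tally: bystander: round white hand counter, 53 x 68 x 21 mm, loose
- pen_blue: bystander: white pen with blue end, 142 mm long, loose
- coplin_jar: bystander: staining jar with purple content, 48 x 56 x 106 mm, loose
- tip_box: bystander: yellow box of pipette tips, 75 x 108 x 66 mm, loose
- marker: bystander: black marker, 136 mm long, loose
Mind the look-alikes: they are no part of the job. Leave any turquoise look-alike of the part that bears rack_hole alone.

How it is judged:
On the way, in this order (a step that is already met when the one before it is completed fails the run):
1. the punch is lifted out of its rack (height (world z) of punch above 0.128 m), for 0.1 s.
2. the adapter is driven at least 25 mm towards the mouth by the punch, whose tip is in the bore (z of punch in the frame of bucket between -0.06 and 0.05 m and x of punch in the frame of bucket between -0.018 and 0.018 m and y of punch in the frame of bucket between -0.018 and 0.018 m and z of adapter in the frame of bucket below -0.017 m), for 0.05 s.
At the end, for the whole second after the job is handed in: The adapter rests in the stand's tray, in any attitude (centre inside the tray, under 58 mm above the bench). The punch hangs at rest in the rack hole, tip down: flange within 5 mm of the plate, upright within 5 degrees, tip within 12 mm of the hole's axis (x of adapter_center in the frame of stand between -0.023 and 0.109 m and y of adapter_center in the frame of stand between -0.05 and 0.05 m and height (world z) of adapter_center below 0.058 m and linear speed of each of adapter, punch below 0.02 m/s and horizontal distance between punch and rack_hole below 0.012 m and height (world z) of punch between 0.018 and 0.03 m and angle between punch's own z axis and vertical below 0.09 rad); the robot touches nothing.
It fails at once if a bystander is pushed more than 25 mm (distance of any of cup_b, strips, tally, pen_blue, coplin_jar, tip_box, marker from where it was at the start of the episode above 0.025 m).
It also fails if it takes over 48 s, if anything falls off the work surface, if the arm or the gripper's body presses on something with over 40 N, if the wrist force passes 120 N, or if a joint passes its speed limit or range.

## Robot

A 6-joint arm with a two-finger parallel gripper is mounted at the origin on a cart in front of the work surface, level with it; the furniture and walls round the work are solid. World frame = base frame: x ahead of the robot, y to its left, z up, the work surface at z = 0. Lengths are in m, angles in rad, forces in N, time in s.
With the tool pointing down it reaches from about 0.35 to 0.85 m from the base axis. Payload 8.1 kg.
Tool frame: the origin (TCP) lies at the very end of the fingers, on their centre line; the grasp point (between the pads) lies 19 mm behind it (pinch_z is the distance from the TCP to the grasp point, in m); z points along the fingers, y is the direction in which the jaws open and shut (so a half turn about z gives the same grasp; the last joint's range is limited). The gripper opens to 93 mm and grips with 3 to 60 N. Pads are 15 mm wide; open, the fingers measure 128 mm over their backs; the gripper's body (75 mm by 188 mm) begins 65 mm behind the grasp point.
Start: joints at [1.154, 0.13, 1.488, -0, 1.523, -0.085], TCP at [0.195, 0.567, 0.219] pointing down, gripper open.
Joint ranges: [-2.96, 2.96], [-0.89, 2.26], [0.02, 2.5], [-1.34, 4.48], [0, 2.73], [-2.66, 2.66]. Speed limits (rad/s): [2.39, 2.39, 2.79, 3.14, 3.14, 3.14].

## Interface

Orientations are given as a rotation vector (axis times angle).
In Python, from plant import * gives the robot as it stands.
- The arm moves only by the tool move_arm, never from a script. Its argument "series" is a list of rows, each a list of 7 numbers: the shift along the tool's x, y, z each as a share of 10 cm, from -1 to 1, then the turn, a rotation vector about the tool's x, y, z each as a share of 180 degrees, from -1 to 1, then the opening, from -1 (shut) to 1 (fully open). In form: [[dx, dy, dz, rx, ry, rz, jaw], ...]. A call has 1 to 8 rows; each row is the pose to reach, as a shift and turn from the pose commanded when the call began, along the tool's axes at that moment, turning the shorter way round; what a row does not reach only later rows make up. A row lasts 1/10 s, in which the tool goes at most 50 mm and 8.59 degrees, less where a joint would pass 70% of its speed; a pose out of reach is approached as far as the arm can. A call with a number of a shift or a turn outside -1 to 1 is refused whole. A call with a gripper value outside its range is refused whole. The fingers move at their own pace and stop on an object; "squeeze" is the grip in N (left out, the last holds). Time passes only in rows, so rows that repeat a pose let the fingers close. It gives the time, the measured TCP pose, the force and the opening at its end, in the units of the state.
- read_state(): the state, without advancing time (a new reading comes with each control period).
- read_camera(name): name is "scene" or "top"; returns a dict with "frame" (480x640x3 uint8, red, green, blue), "K" (3x3 intrinsics, pixels), "rvec" (rotation vector, rad) and "tvec" (3), from world to camera coordinates, as OpenCV has them. Camera axes: x right, y down, z forward; pixel columns grow to the right and rows downward; lengths in m; the calibration is good to about 2 mm. A picture is of the moment at which its call begins. There is no depth.
- close_job(): hands the job in, once; it reports no verdict.
The state is a dict: "t": time; "q": joint angles; "dq": joint speeds; "joint_torque": joint torques, N m; "tool_pos": TCP position; "orientation": TCP orientation; "force": force on the tool from outside, world axes, zero at the start; "wrist_torque": the same for the moment, N m; "opening": finger opening in m.
Only numpy, scipy, OpenCV 4.12 (cv2) and the standard library are available. Lean on these libraries where they do the work, as an engineer would, in place of code of your own. Each camera call takes 0.05 s, during which the arm holds its last target.

## Working session

There is one attempt and no reset: what is moved stays moved. The work goes in short steps, Python scripts to look and compute and a tool call to move; the robot and the scene stay as the last step left them, time stands still between calls to the robot, and variables do not carry over. Pictures are saved under pics/ and viewed, and the job is handed in when it is done.

Besides the shell and the picture viewer there is one more tool, called after "Call:" by a JSON object that holds its "method" and its "body". move_arm: Moves the arm, as the interface text tells. Shift numbers are shares of 10 cm and turn numbers shares of 180 degrees, none past 1 either way. Its arguments: {"type":"object","properties":{"series":{"type":"array","items":{"type":"array","items":{"type":"number"}}},"squeeze":{"type":"number"}},"required":["series"]}

```bash
mkdir -p pics; ls
python3 - <<'E'
from plant import *
import cv2,numpy as np
s=read_state(); print(s['t'],s['tool_pos'],s['orientation'],s['opening'],s['force'])
import pickle
for n in ['scene','top']:
    c=read_camera(n); pickle.dump(c,open(f'{n}0.pkl','wb'))
    cv2.imwrite(f'pics/{n}0.png',c['frame'][:,:,::-1]); print(n,c['K'],c['rvec'],c['tvec'])
E
```

```text
pics
0.0 [0.19520058 0.5667611  0.21759984] [-5.18801879e-01 -3.09799276e+00  2.75580188e-03] 0.09307778590168561 [ 0.48223601  0.53148983 -0.24321718]
scene [[472.70722152   0.         318.95192512]
 [  0.         472.70722152 240.71723457]
 [  0.           0.           1.        ]] [ 0.71731847 -2.67239126  1.05513194] [0.36452671 0.38476998 0.95447503]
top [[509.6977672    0.         315.58707155]
 [  0.         509.6977672  235.12894831]
 [  0.           0.           1.        ]] [ 2.14136408 -2.20020805  0.09698248] [-0.14410926  0.51917359  1.27232292]
```

View pics/scene0.png

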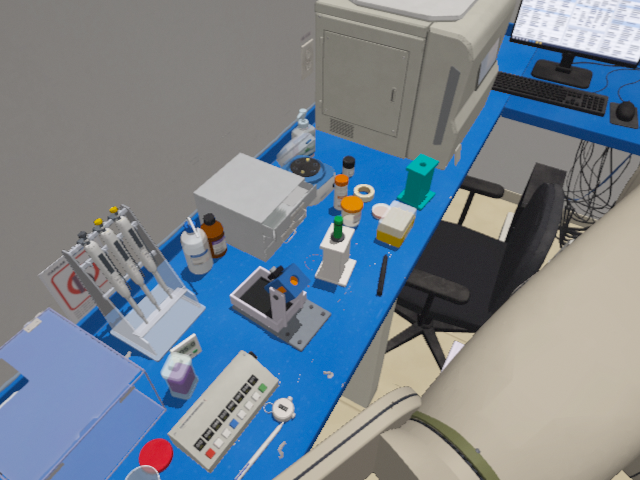

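View pics/top0.png

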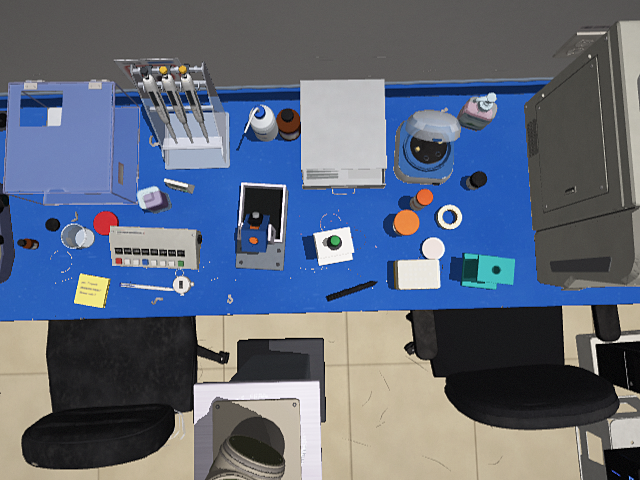

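The scene view shows the white rack with the green handle at (337,228), the stand with the tilted bucket at (290,285), and a turquoise look-alike rack at (420,180). In the top view, the punch handle is at (334,241), the bucket at (255,232) and the look-alike at (490,269).

```bash
cat > h.py <<'E'
import numpy as np,cv2,pickle
from scipy.spatial.transform import Rotation as R
def load(n): return pickle.load(open(n,'rb'))
def proj(c,P): return cv2.projectPoints(np.array(P,float).reshape(-1,1,3),np.array(c['rvec']),np.array(c['tvec']),c['K'],None)[0].reshape(-1,2)
def ray(c,uv):
    Rm=cv2.Rodrigues(np.array(c['rvec']))[0]; o=-Rm.T@np.array(c['tvec'])
    d=Rm.T@np.linalg.inv(c['K'])@np.array([uv[0],uv[1],1.]); return o,d/np.linalg.norm(d)
def onz(c,uv,z):
    o,d=ray(c,uv); return o+d*(z-o[2])/d[2]
def tri(c1,u1,c2,u2):
    o1,d1=ray(c1,u1);o2,d2=ray(c2,u2)
    A=np.stack([d1,-d2],1); s=np.linalg.lstsq(A,o2-o1,rcond=None)[0]
    p,q=o1+s[0]*d1,o2+s[1]*d2; return (p+q)/2,np.linalg.norm(p-q)
def crop(c,x0,y0,w,h,k,fn): cv2.imwrite(fn,cv2.resize(c['frame'][y0:y0+h,x0:x0+w,::-1],None,fx=k,fy=k,interpolation=cv2.INTER_CUBIC))
E
python3 - <<'E'
from h import *
s=load('scene0.pkl');t=load('top0.pkl')
print(proj(s,[0.195,.567,.219]),proj(t,[[0.195,.567,.219],[0,0,0],[.5,0,0]]))
crop(s,220,190,150,160,5,'pics/sc1.png')
crop(t,220,160,160,120,5,'pics/tc1.png')
E
```

```text
[[242.3082567  713.06403112]] [[-24.71327917 386.92329252]
 [257.8563114  443.11201135]
 [254.73086395 243.46048356]]
```

View pics/sc1.png

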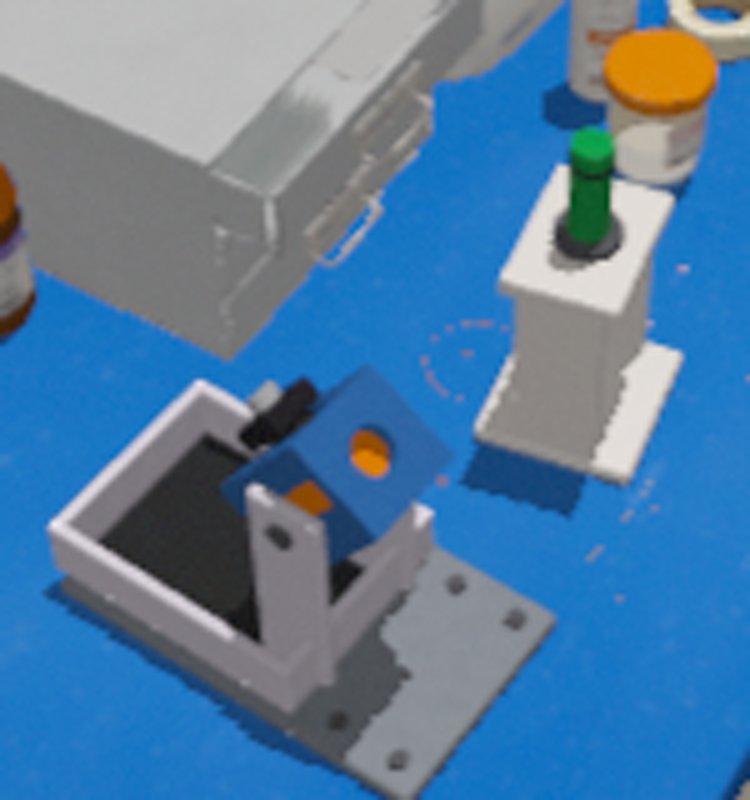

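View pics/tc1.png

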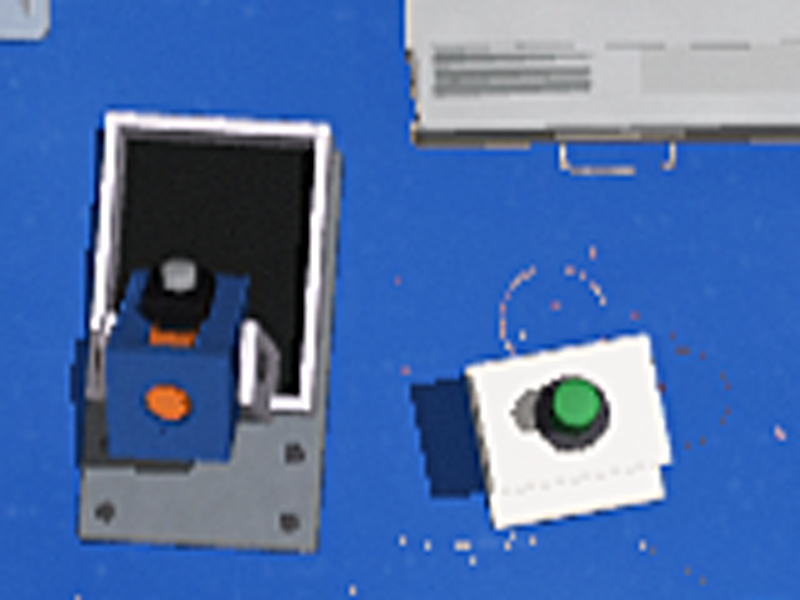

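Candidates:
- Green punch in the white rack: scene (337,228), top (334,241). This is the one I want.
- Turquoise rack: scene (420,180). It is a look-alike and stays put.
- Orange caps: scene (341,188) and (351,208). These are bystanders.
- Bucket and adapter: the hole shows orange at scene (294,280), top (253,240).

The crops confirm this choice. Next I'll measure it.

Run:
```python
from h import *
s=load('scene0.pkl');t=load('top0.pkl')
def masks(c,nm,box):
    x0,y0,w,h=box
    hsv=cv2.cvtColor(c['frame'],cv2.COLOR_RGB2HSV)
    out={}
    for k,lo,hi in [('green',(50,120,40),(75,255,255)),('orange',(5,150,120),(20,255,255)),('blueb',(100,100,40),(115,215,170)),('white',(0,0,215),(180,30,255)),('wh2',(0,0,120),(180,40,255))]:
        m=np.zeros(hsv.shape[:2],np.uint8); m[y0:y0+h,x0:x0+w]=cv2.inRange(hsv,lo,hi)[y0:y0+h,x0:x0+w]
        cs=cv2.findContours(m,cv2.RETR_EXTERNAL,cv2.CHAIN_APPROX_NONE)[0]
        for q in sorted(cs,key=cv2.contourArea)[::-1][:3]:
            if cv2.contourArea(q)<12: continue
            ap=cv2.approxPolyDP(q,0.04*cv2.arcLength(q,True),True).reshape(-1,2)
            mm=cv2.moments(q)
            print(nm,k,cv2.contourArea(q),(round(mm['m10']/mm['m00'],1),round(mm['m01']/mm['m00'],1)),cv2.boundingRect(q),ap.tolist() if len(ap)<9 else len(ap))
masks(s,'s',(225,205,145,150)); masks(t,'t',(230,170,130,105))
for c,p in [(s,(290,281)),(s,(280,293)),(s,(290,270)),(s,(300,285)),(t,(250,250)),(t,(250,220)),(t,(245,235)),(t,(300,210))]:
    print(p,cv2.cvtColor(c['frame'],cv2.COLOR_RGB2HSV)[p[1],p[0]])
crop(s,260,250,60,60,12,'pics/sb.png'); crop(t,230,205,60,50,12,'pics/tb.png')
```

```text
s green 132.5 (337.8, 227.1) (334, 216, 9, 23) [[336, 216], [334, 236], [338, 238], [341, 235], [342, 219]]
s orange 118.5 (351.8, 208.1) (341, 205, 22, 8) [[341, 205], [348, 212], [359, 211], [362, 207]]
s orange 30.5 (293.5, 280.2) (291, 276, 6, 9) [[293, 276], [291, 277], [291, 282], [295, 284], [296, 279]]
s orange 21.5 (281.6, 289.4) (277, 287, 9, 6) [[277, 289], [282, 292], [285, 291], [282, 287]]
s blueb 763.0 (289.9, 281.4) (264, 263, 46, 40) [[293, 263], [276, 267], [282, 273], [264, 286], [282, 285], [286, 302], [309, 281]]
s blueb 171.0 (324.4, 285.2) (312, 278, 27, 15) [[312, 286], [334, 292], [338, 285], [314, 278], [317, 280]]
s blueb 168.5 (260.0, 327.2) (229, 305, 99, 47) [[229, 308], [300, 351], [327, 320], [300, 351]]
s white 251.5 (337.7, 239.7) (321, 224, 33, 28) [[332, 224], [321, 245], [343, 251], [353, 229], [344, 227], [346, 238], [331, 245]]
s white 140.0 (346.9, 271.1) (339, 260, 16, 24) [[354, 260], [345, 264], [339, 282], [345, 283]]
s white 16.0 (239.1, 286.4) (230, 266, 39, 33) [[268, 271], [259, 266], [230, 295], [236, 298], [232, 294], [259, 267]]
s wh
[... 985 characters left out ...]
, 48, 59) [[241, 183], [238, 225], [243, 184], [283, 187], [281, 241], [285, 185]]
t white 22.5 (269.0, 232.3) (268, 225, 3, 16) [[270, 225], [268, 229], [269, 240]]
t wh2 1228.0 (264.7, 240.6) (236, 182, 52, 88) [[242, 182], [237, 238], [243, 185], [279, 186], [283, 242], [236, 266], [282, 269], [285, 185]]
t wh2 1131.5 (333.6, 245.6) (313, 227, 41, 39) [[348, 227], [313, 234], [319, 265], [352, 258]]
t wh2 849.0 (331.0, 177.5) (302, 170, 58, 18) [[302, 170], [303, 185], [359, 185], [359, 170]]
(290, 281) [  0  96 175]
(280, 293) [141  13 136]
(290, 270) [106 183 166]
(300, 285) [106 184 166]
(250, 250) [109 188 145]
(250, 220) [150  22  23]
(245, 235) [109 180 142]
(300, 210) [109 196 189]
```

View pics/sb.png

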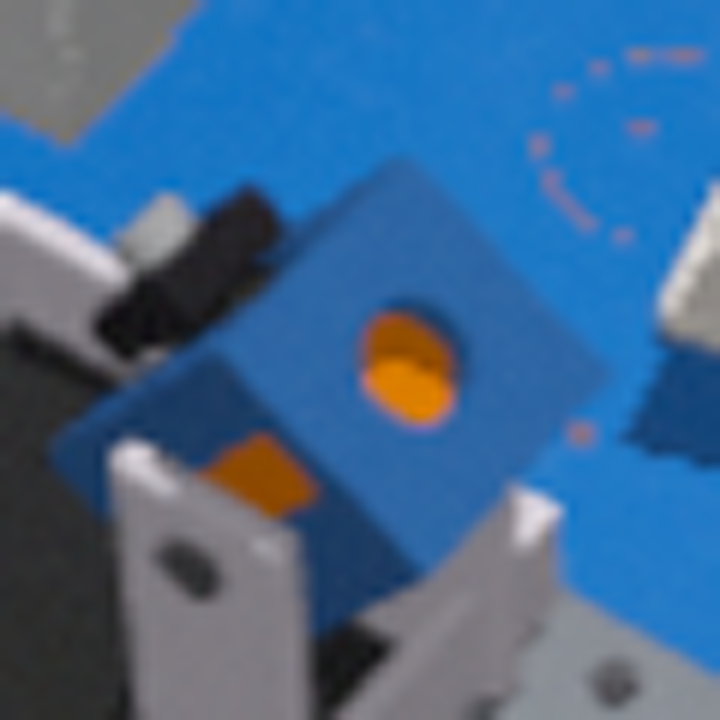

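View pics/tb.png

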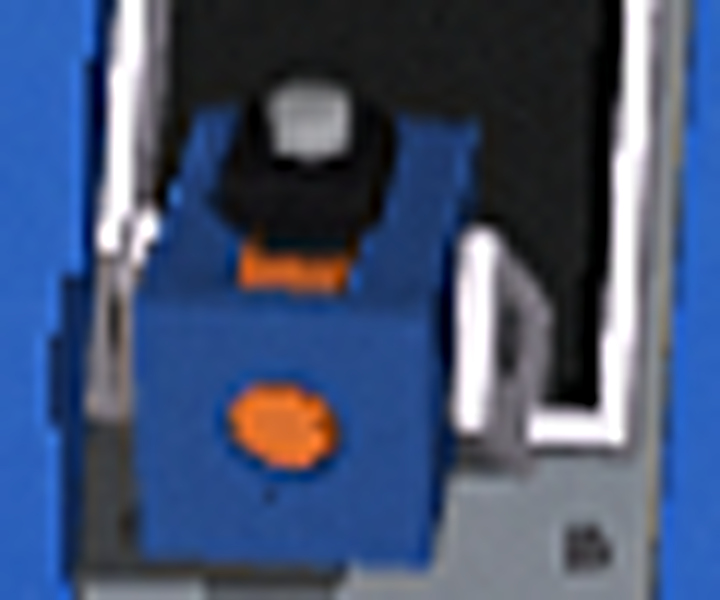

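The bucket's end face shows four clear corners and the round hole in both crops: hole near scene (294,280) and top (253.5,240). I'll triangulate these.

Run:
```python
from h import *
s=load('scene0.pkl');t=load('top0.pkl')
S=lambda x,y:((x+.5)/12-.5+260,(y+.5)/12-.5+250)
T=lambda x,y:((x+.5)/12-.5+230,(y+.5)/12-.5+205)
P={}
for n,a,b in [('HL',(215,355),(135,300)),('HR',(400,157),(437,303)),('LR',(608,375),(433,567)),('LL',(425,580),(141,560)),('hole',(411,363),(285,427))]:
    p,e=tri(s,S(*a),t,T(*b)); P[n]=p; print(n,p.round(4),e.round(4))
c=sum(P[k] for k in ['HL','HR','LR','LL'])/4; print('c',c)
y=(P['HL']-P['HR']+P['LL']-P['LR']); u=(P['HL']+P['HR']-P['LL']-P['LR'])
print('len',np.linalg.norm(y)/2,np.linalg.norm(u)/2,'yaw',np.degrees(np.arctan2(y[1],y[0])),'tilt',np.degrees(np.arctan2(u[2],np.hypot(*u[:2]))),np.degrees(np.arctan2(u[1],u[0])))
n=np.cross(u,y); n/=np.linalg.norm(n); print('n',n)
# stand base corners on z=.01 / tray top z=.044 in top
T5=lambda x,y:((x+.5)/5-.5+220,(y+.5)/5-.5+160)
for n,q,z in [('trayUL',(105,112),.044),('trayUR',(331,122),.044),('trayLR',(308,410),.044),('baseLL',(80,540),.01),('baseLR',(315,552),.01),('baseUR',(341,150),.01)]:
    print(n,onz(t,T5(*q),z).round(4))
S5=lambda x,y:((x+.5)/5-.5+220,(y+.5)/5-.5+190)
for n,q,z in [('trayfar+y',(50,525),.044),('trayfar-y',(198,380),.044),('base near+y',(405,800),.01),('base near-y',(555,620),.01)]:
    print(n,onz(s,S5(*q),z).round(4))
# rack
for n,a,b in [('far-y',(672,193),(650,333)),('far+y',(560,170),(466,367)),('near+y',(500,285),(497,529)),('near-y',(632,312),(664,495)),('handletop',(593,143),(577,402))]:
    p,e=tri(s,S5(*a),t,T5(*b)); print(n,p.round(4),e.round(4))
for z in (.165,.189): print('handletop top-view',z,onz(t,T5(577,402),z))
print('flange top view',onz(t,T5(573,411),.13), onz(s,S5(590,231),.131))
```

```text
HL [0.5179 0.0093 0.1738] 0.0007
HR [ 0.5156 -0.0473  0.1712] 0.0016
LR [ 0.4683 -0.0425  0.1429] 0.0003
LL [0.4718 0.0136 0.1441] 0.0011
hole [ 0.4943 -0.0167  0.1582] 0.0011
c [ 0.49339833 -0.01674783  0.15799301]
len 0.05648520052460681 0.05515857988013195 yaw 87.12552315776888 tilt 31.74692647240835 -5.625643263234292
n [-0.52817883 -0.00245408  0.84912961]
trayUL [0.6534 0.0279 0.044 ]
trayUR [ 0.6451 -0.0864  0.044 ]
trayLR [ 0.4993 -0.0718  0.044 ]
baseLL [0.4386 0.0487 0.01  ]
baseLR [ 0.4292 -0.0714  0.01  ]
baseUR [ 0.6369 -0.0892  0.01  ]
trayfar+y [0.6526 0.0235 0.044 ]
trayfar-y [ 0.6432 -0.0862  0.044 ]
base near+y [0.4405 0.048  0.01  ]
base near-y [ 0.4289 -0.0709  0.01  ]
far-y [ 0.4967 -0.2483  0.1198] 0.0593
far+y [ 0.4921 -0.1568  0.2112] 0.0216
near+y [ 0.4648 -0.1484  0.1519] 0.0703
near-y [ 0.4643 -0.2432  0.0425] 0.0266
handletop [ 0.4869 -0.2015  0.1904] 0.0009
handletop top-view 0.165 [ 0.48950049 -0.20223223  0.165     ]
handletop top-view 0.189 [ 0.48749215 -0.20140511  0.189     ]
flange top view [ 0.48827174 -0.20144685  0.13      ] [ 0.48579321 -0.20222273  0.131     ]
```

```bash
cat >> h.py <<'E'
YAW=np.radians(-4.8); xs=np.array([np.cos(YAW),np.sin(YAW),0]); ys=np.array([-np.sin(YAW),np.cos(YAW),0])
def Rt(th):  # tool frame tilted th (rad) from down toward +stand x, jaws along stand y
    z=xs*np.sin(th)+np.array([0,0,-np.cos(th)]); return np.stack([np.cross(ys,z),ys,z],1)
def rel(pos,Rm=None,s=None):
    if s is None:
        from plant import read_state; s=read_state()
    R0=R.from_rotvec(s['orientation']).as_matrix()
    d=R0.T@(np.array(pos)-s['tool_pos'])/.1
    w=R.from_matrix(R0.T@Rm).as_rotvec()/np.pi if Rm is not None else np.zeros(3)
    return np.round(np.r_[d,w],4)
E
python3 - <<'E'
from h import *
from plant import *
s=load('scene0.pkl');t=load('top0.pkl')
T5=lambda x,y:((x+.5)/5-.5+220,(y+.5)/5-.5+160)
S5=lambda x,y:((x+.5)/5-.5+220,(y+.5)/5-.5+190)
for n,a,b in [('near-y',(672,193),(664,495)),('far-y',(560,170),(650,333)),('far+y',(500,285),(466,367)),('near+y',(632,312),(497,529))]:
    p,e=tri(s,S5(*a),t,T5(*b)); print(n,p.round(4),e.round(4))
print(s and 0)
for p in [(.32,.48,.25),(.45,.3,.25),(.487,-.2017,.26)]: print(rel(p,Rt(0)))
E
```

```text
near-y [ 0.4536 -0.2394  0.14  ] 0.0132
far-y [ 0.5237 -0.2395  0.1215] 0.0022
far+y [ 0.5092 -0.1527  0.1267] 0.003
near+y [ 0.438  -0.1629  0.1368] 0.0084
0
[-1.4624e+00 -4.1470e-01 -3.2270e-01 -5.0000e-04 -1.0000e-04 -7.9000e-02]
[-3.2779e+00 -1.6930e+00 -3.2080e-01 -5.0000e-04 -1.0000e-04 -7.9000e-02]
[-5.2621e+00 -6.3159e+00 -4.1330e-01 -5.0000e-04 -1.0000e-04 -7.9000e-02]
```

Call:
{"method": "move_arm", "body": {"series": [[-0.4,-0.2,-0.2,0,0,-0.04,1],[-0.8,-0.5,-0.4,0,0,-0.079,1],[-1,-0.9,-0.4,0,0,-0.079,1],[-1,-0.9,-0.4,0,0,-0.079,1]]}}

```text
t: 0.5
tool_pos: [0.2617, 0.4453, 0.2584]
orientation: [0.136, 3.138, -0.003]
force: [-0.3, 0.8, -0.3]
opening: 0.0928
```

Call:
{"method": "move_arm", "body": {"series": [[-0.4,-0.4,0,0,0,0,1],[-0.8,-0.8,0,0,0,0,1],[-1,-1,0,0,0,0,1],[-1,-1,0,0,0,0,1]]}}

```text
t: 0.9
tool_pos: [0.3545, 0.3386, 0.2583]
orientation: [0.139, 3.138, -0.002]
force: [-0.1, 0.3, -0.6]
opening: 0.0932
```

Call:
{"method": "move_arm", "body": {"series": [[-0.2,-0.5,0,0,0,0,1],[-0.4,-1,0,0,0,0,1],[-0.5,-1,0,0,0,0,1]]}}

```text
t: 1.2
tool_pos: [0.3937, 0.2352, 0.2585]
orientation: [-0.135, -3.139, 0.002]
force: [0.0, 0.1, -0.5]
opening: 0.0931
```

Call:
{"method": "move_arm", "body": {"series": [[-0.1,-0.5,0,0,0,0,1],[-0.1,-1,0,0,0,0,1],[-0.1,-1,0,0,0,0,1]]}}

```text
t: 1.5
tool_pos: [0.3953, 0.1339, 0.2584]
orientation: [-0.139, -3.138, 0.002]
force: [0.8, 0.3, 1.1]
opening: 0.0928
```

Call:
{"method": "move_arm", "body": {"series": [[-0.2,-0.5,0,0,0,0,1],[-0.4,-1,0,0,0,0,1],[-0.4,-1,0,0,0,0,1]]}}

```text
t: 1.8
tool_pos: [0.4277, 0.0317, 0.2584]
orientation: [0.137, 3.138, -0.001]
force: [-0.2, 0.7, -1.1]
opening: 0.093
```

Call:
{"method": "move_arm", "body": {"series": [[-0.3,-0.5,0,0,0,0,1],[-0.6,-1,0,0,0,0,1],[-0.6,-1,0,0,0,0,1]]}}

```text
t: 2.1
tool_pos: [0.4796, -0.072, 0.2581]
orientation: [-0.134, -3.139, 0.0]
force: [-0.8, 1.6, -0.3]
opening: 0.0925
```

Call:
{"method": "move_arm", "body": {"series": [[0,-0.5,0,0,0,0,1],[0,-1,0,0,0,0,1],[0,-1,0,0,0,0,1],[0,-1,0,0,0,0,1]]}}

```text
t: 2.5
tool_pos: [0.47, -0.1693, 0.2582]
orientation: [-0.134, -3.138, -0.002]
force: [-0.3, 1.3, 0.3]
opening: 0.0931
```

Run:
```python
from h import *
print(rel((.487,-.2017,.21),Rt(0)),rel((.487,-.2017,.135),Rt(0)))
```

```text
[-1.969e-01 -3.087e-01  4.810e-01  5.000e-04 -2.000e-04 -5.000e-04] [-1.974e-01 -3.097e-01  1.231e+00  5.000e-04 -2.000e-04 -5.000e-04]
```

Call:
{"method": "move_arm", "body": {"series": [[-0.197,-0.309,0,0,0,0,1],[-0.197,-0.309,0,0,0,0,1],[-0.197,-0.309,0.4,0,0,0,1],[-0.197,-0.309,0.4,0,0,0,1]]}}

```text
t: 2.9
tool_pos: [0.4848, -0.1988, 0.2135]
orientation: [-0.128, -3.132, -0.007]
force: [-0.7, 0.9, -1.4]
opening: 0.0934
```

Run:
```python
from h import *
from plant import *
for n in ['scene','top']:
    c=read_camera(n); pickle.dump(c,open(f'{n}1.pkl','wb'))
    if n=='scene': crop(c,270,150,130,110,6,'pics/s1.png')
    else: crop(c,270,180,130,110,6,'pics/t1.png')
print(rel((.487,-.2017,.135),Rt(0)))
```

```text
[-9.300e-03 -1.530e-02  8.324e-01  5.000e-04 -7.000e-04  6.000e-04]
```

View pics/s1.png

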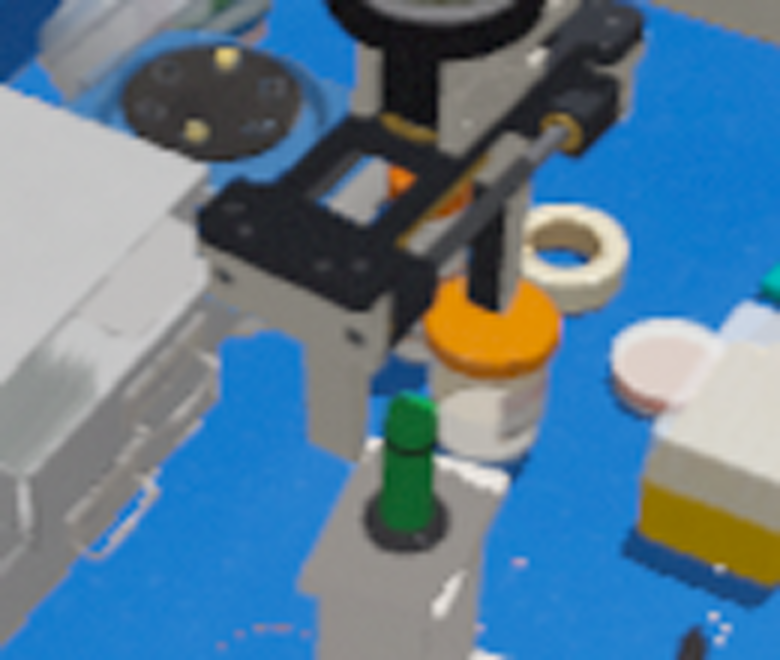

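View pics/t1.png

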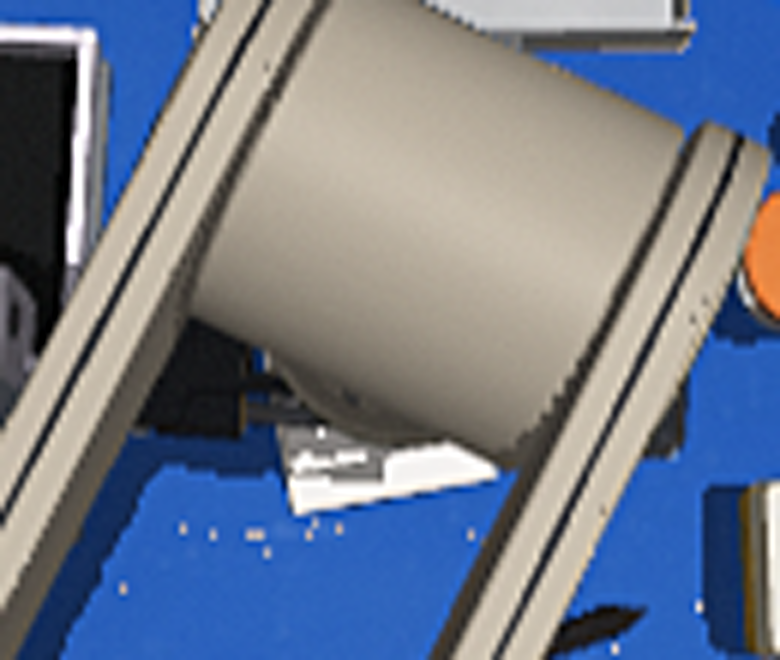

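The scene crop shows the open fingers straddling the green handle at about (338,230), and the top view is blocked by the arm. I'm descending.

Call:
{"method": "move_arm", "body": {"series": [[-0.009,-0.015,0.2,0,0,0,1],[-0.009,-0.015,0.4,0,0,0,1],[-0.009,-0.015,0.6,0,0,0,1],[-0.009,-0.015,0.8,0,0,0,1],[-0.009,-0.015,0.832,0,0,0,1],[-0.009,-0.015,0.832,0,0,0,1]]}}

```text
t: 3.6
tool_pos: [0.488, -0.2035, 0.1366]
orientation: [0.13, 3.138, -0.0]
force: [-0.0, -0.8, 0.2]
opening: 0.0932
```

Call:
{"method": "move_arm", "body": {"series": [[0,0,0,0,0,0,0],[0,0,0,0,0,0,-0.4],[0,0,0,0,0,0,-0.7],[0,0,0,0,0,0,-1],[0,0,0,0,0,0,-1],[0,0,0,0,0,0,-1],[0,0,0,0,0,0,-1],[0,0,0,0,0,0,-1]], "squeeze": 45}}

```text
t: 4.4
tool_pos: [0.4874, -0.204, 0.1354]
orientation: [-0.131, -3.139, -0.0]
force: [-0.3, 0.7, 0.2]
opening: 0.0335
```

Run:
```python
from h import *
from plant import *
s=read_state();print(s['tool_pos'],s['opening'],s['force'],s['wrist_torque'])
c=read_camera('scene'); crop(c,270,150,130,110,6,'pics/s2.png')
```

```text
[ 0.48741072 -0.20400063  0.13538288] 0.033511318162301434 [-0.32679617  0.66268877  0.15390039] [0.07940857 0.00617761 0.0179021 ]
```

View pics/s2.png

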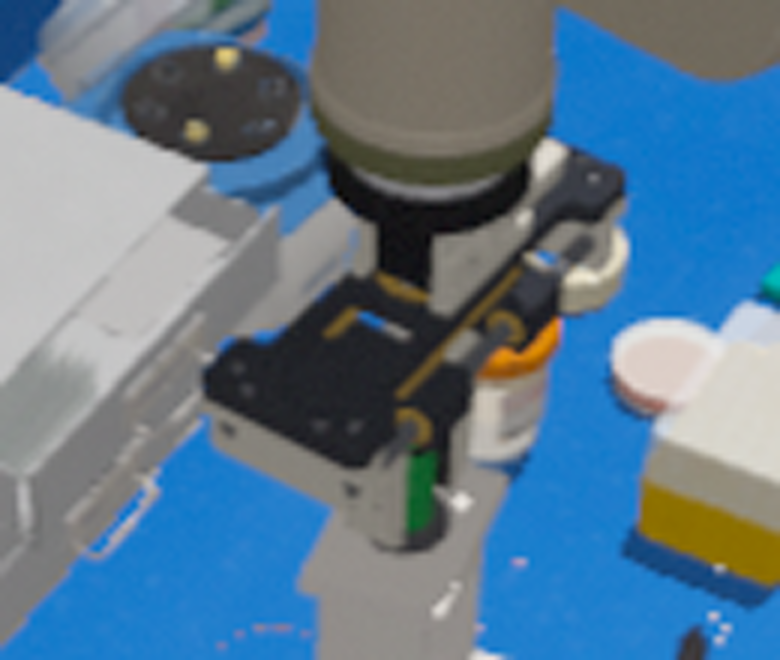

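The fingers are still closing on the handle. I'll correct 2 mm in y and keep closing.

Call:
{"method": "move_arm", "body": {"series": [[0,0.02,0,0,0,0,-1],[0,0.02,0,0,0,0,-1],[0,0.02,0,0,0,0,-1],[0,0.02,0,0,0,0,-1],[0,0.02,0,0,0,0,-1],[0,0.02,0,0,0,0,-1]]}}

```text
t: 5.05
tool_pos: [0.4876, -0.202, 0.1354]
orientation: [-0.131, -3.139, -0.0]
force: [-1.0, 0.3, 0.4]
opening: 0.0215
```

Call:
{"method": "move_arm", "body": {"series": [[0,0,0,0,0,0,-1],[0,0,-0.05,0,0,0,-1],[0,0,-0.1,0,0,0,-1],[0,0,-0.1,0,0,0,-1]]}}

```text
t: 5.45
tool_pos: [0.4883, -0.2024, 0.1467]
orientation: [0.131, 3.137, -0.001]
force: [-0.3, -1.0, -1.8]
opening: 0.0212
```

Run:
```python
from h import *
from plant import *
s=read_state();print(s['tool_pos'],s['opening'],s['force'],s['wrist_torque'])
c=read_camera('scene'); crop(c,270,150,130,110,6,'pics/s3.png')
```

```text
[ 0.48826182 -0.20238212  0.1467033 ] 0.02124076234628412 [-0.25897932 -0.99445419 -1.75779417] [-0.01183907  0.06363777  0.03471907]
```

View pics/s3.png

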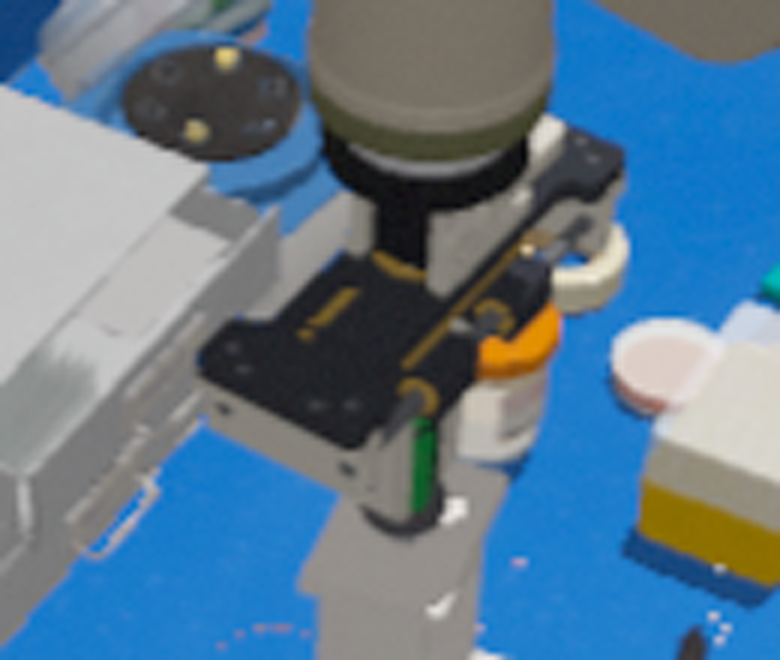

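The punch has come up with the gripper, about 11 mm. I'm lifting it clear.

Call:
{"method": "move_arm", "body": {"series": [[0,0,-0.3,0,0,0,-1],[0,0,-0.6,0,0,0,-1],[0,0,-0.9,0,0,0,-1],[0,0,-1,0,0,0,-1],[0,0,-1,0,0,0,-1]]}}

```text
t: 6.0
tool_pos: [0.4886, -0.2025, 0.247]
orientation: [0.131, 3.136, -0.002]
force: [0.4, 0.0, -2.0]
opening: 0.0215
```

Call:
{"method": "move_arm", "body": {"series": [[0,0,-0.3,0,0,0,-1],[0,0,-0.4,0,0,0,-1],[0,0,-0.4,0,0,0,-1],[0,0,-0.4,0,0,0,-1]]}}

```text
t: 6.4
tool_pos: [0.4874, -0.2018, 0.2838]
orientation: [-0.131, -3.137, -0.001]
force: [-0.4, 0.4, -2.0]
opening: 0.0215
```

Run:
```python
from h import *
from plant import *
s=read_state();print(s['tool_pos'],s['opening'],s['q'])
c=read_camera('scene'); pickle.dump(c,open('scene4.pkl','wb'));crop(c,270,120,130,110,6,'pics/s4.png')
zb=-Rt(np.radians(35))[:,2]; h=np.array([.494,-.0167,.158])
print(rel(h+.15*zb,Rt(np.radians(35))), h+.15*zb)
print(proj(c,s['tool_pos']+R.from_rotvec(s['orientation']).apply([0,0,.1104])))
```

```text
[ 0.48735486 -0.20184562  0.28381195] 0.02152082827463881 [-4.89895154e-01 -8.32459698e-02  1.58747659e+00  3.11902876e-05
  1.63887970e+00 -1.97705280e+00]
[ 9.464e-01  1.850e+00  3.000e-02  3.000e-04 -1.951e-01 -0.000e+00] [ 0.40826528 -0.00950065  0.28087281]
[[337.6683995  223.25555037]]
```

View pics/s4.png

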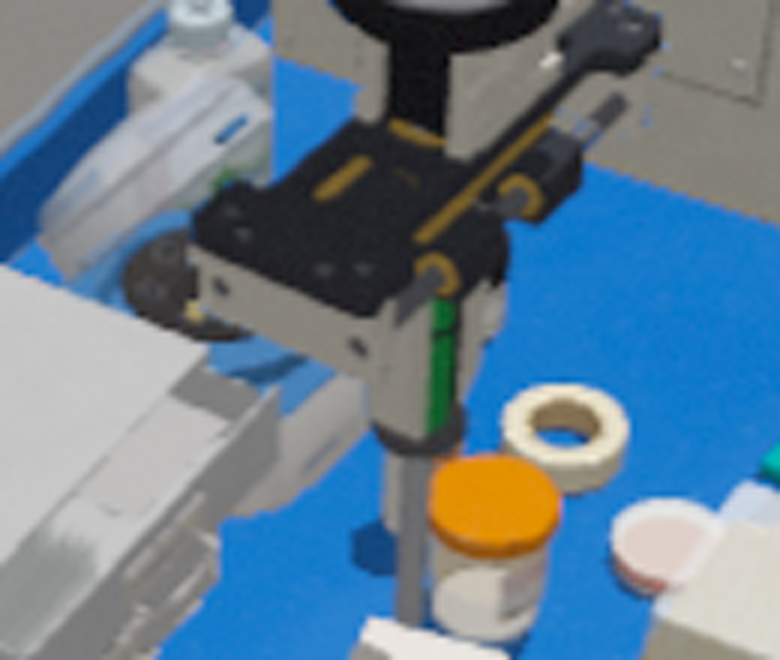

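The shaft hangs straight below the gripper, and its tip is hidden behind the rack plate at (338,223). I'm moving back towards the robot first, then sideways, then tilting.

Call:
{"method": "move_arm", "body": {"series": [[0.4,0,-0.2,0,0,0,-1],[0.8,0.1,-0.2,0,0,0,-1],[0.95,0.4,-0.2,0,0,0,-1],[0.95,0.8,-0.2,0,0,0,-1],[0.95,1,-0.2,0,0,0,-1],[0.95,1,-0.2,0,0,0,-1]]}}

```text
t: 7.05
tool_pos: [0.401, -0.0923, 0.3043]
orientation: [-0.127, -3.138, -0.002]
force: [0.1, 0.1, -2.2]
opening: 0.0215
```

Call:
{"method": "move_arm", "body": {"series": [[0,0.3,0,0,0,0,-1],[0,0.6,0.05,0,-0.04,0,-1],[0,0.85,0.1,0,-0.08,0,-1],[0,0.85,0.15,0,-0.12,0,-1],[0,0.85,0.2,0,-0.16,0,-1],[0,0.85,0.2,0,-0.195,0,-1],[0,0.85,0.2,0,-0.195,0,-1]]}}

```text
t: 7.75
tool_pos: [0.4721, -0.007, 0.2889]
orientation: [0.11, 2.576, -0.041]
force: [-1.3, 0.3, -1.3]
opening: 0.0217
```

Run:
```python
from h import *
from plant import *
zb=-Rt(np.radians(35))[:,2]; h=np.array([.494,-.0167,.158])
s=read_state();print(s['opening'],s['q'],s['force'])
print(rel(h+.15*zb,Rt(np.radians(35))))
for n in ['scene','top']:
    c=read_camera(n); pickle.dump(c,open(f'{n}5.pkl','wb'))
    print(n,proj(c,[h,s['tool_pos']+R.from_rotvec(s['orientation']).apply([0,0,.1104]),s['tool_pos']]))
    if n=='scene': crop(c,240,200,100,100,7,'pics/s5.png')
    else: crop(c,200,190,110,90,7,'pics/t5.png')
```

```text
0.021727304394829873 [-0.14288635 -0.89078032  2.24688516  0.02563973  1.22225718 -1.62989271] [-1.29577457  0.34730168 -1.29081017]
[ 5.790e-01 -8.010e-02 -2.709e-01 -2.400e-03 -1.500e-02  2.000e-04]
scene [[293.68000614 279.86370204]
 [277.29682682 263.11636811]
 [298.67396145 245.39889431]]
top [[253.43623786 240.5092875 ]
 [249.24175699 222.54460311]
 [240.54859104 246.02637559]]
```

View pics/s5.png

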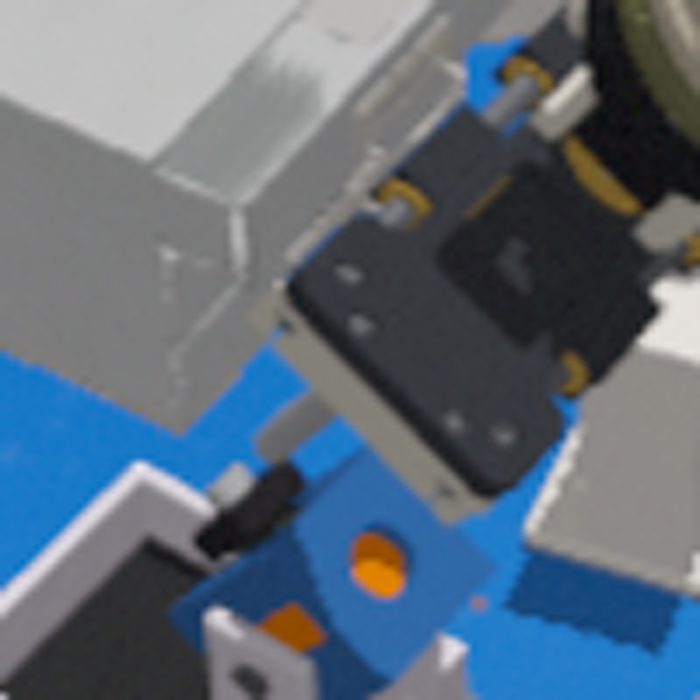

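View pics/t5.png

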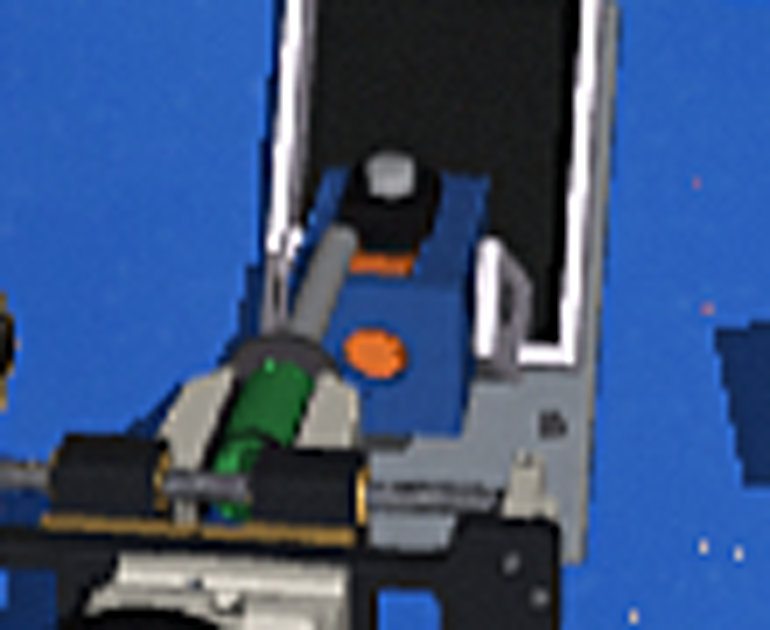

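The tilt ran into joint 2's lower limit: q2 = -0.89, TCP stopped at x = 0.472, tip at top (250,222), near the housing. I'll straighten up and fit the arm geometry so I can plan within reach.

Run:
```python
from h import *
print(rel((.46,-.007,.32),Rt(np.radians(15))),rel((.42,-.02,.32),Rt(0)))
```

```text
[-6.370e-02 -1.020e-02 -3.111e-01 -2.400e-03  9.540e-02 -3.000e-04] [ 0.2645 -0.1747 -0.5163 -0.0023  0.1788 -0.0006]
```

Call:
{"method": "move_arm", "body": {"series": [[-0.03,0,-0.15,0,0.045,0,-1],[-0.06,0,-0.3,0,0.095,0,-1],[-0.06,0,-0.3,0,0.095,0,-1],[-0.06,0,-0.3,0,0.095,0,-1]]}}

```text
t: 8.25
tool_pos: [0.4617, -0.0062, 0.3199]
orientation: [0.125, 2.874, -0.025]
force: [-0.1, -0.2, -1.1]
opening: 0.0214
```

Run:
```python
from plant import *
s=read_state(); print(s['q'],s['tool_pos'],s['orientation'])
```

```text
[-0.12852155 -0.55592069  1.921494    0.00494544  1.51038785 -1.61183108] [ 0.46166378 -0.00615804  0.31987268] [ 0.12526424  2.87365916 -0.02540933]
```

```bash
cat > kin.py <<'E'
from h import *
from scipy.optimize import least_squares
Q=np.array([[1.154,.13,1.488,0,1.523,-.085],[-.4899,-.08325,1.58748,0,1.63888,-1.977],[-.142886,-.89078,2.246885,.02564,1.222257,-1.62989],[-.12852,-.55592,1.921494,.004945,1.510388,-1.61183]])
P=np.array([[.195,.567,.219],[.48735,-.20185,.28381],[.4721,-.007,.2889],[.46166,-.00616,.31987]])
def fkp(q,p):
    a1,d1,a2,a3,b3,L,dl=p
    A=q[1]+q[2]; B=A+q[4]
    r=a1+a2*np.sin(q[1])+a3*np.sin(A)+b3*np.cos(A)+L*np.sin(B)
    z=d1+a2*np.cos(q[1])+a3*np.cos(A)-b3*np.sin(A)+L*np.cos(B)
    c,s=np.cos(q[0]),np.sin(q[0]); return np.array([c*r-s*dl,s*r+c*dl,z])
def fk(p): return np.array([fkp(q,p) for q in Q])
p0=np.array([0,.35,.4,.4,0,.3,.05])
sol=least_squares(lambda p:np.r_[(fk(p)-P).ravel()/.001,(p-p0)/.2],p0); par=sol.x
if __name__=='__main__':
    print(par.round(4)); print(((fk(par)-P)*1000).round(1))
E
python3 kin.py
```

```text
[0.0009 0.3167 0.3668 0.5523 0.0607 0.3746 0.054 ]
[[-2.5  1.1  0.1]
 [ 1.2  2.5 -0.1]
 [-1.  -6.3  0. ]
 [ 0.2  0.9  0. ]]
```

```bash
cat > ik.py <<'E'
from kin import *
def ik(pos,th,par=par):
    # in-plane: pitch B = pi - th
    f=lambda v: np.r_[fkp([v[0],v[1],v[2],0,np.pi-th-v[1]-v[2],0],par)-pos]
    r=least_squares(f,[-.1,-.6,2.0]); v=r.x; return v[0],v[1],v[2],np.pi-th-v[1]-v[2],r.cost**.5
if __name__=='__main__':
    h0=np.array([.494,-.0167,.158]); zb=-Rt(np.radians(35))[:,2]
    for dep in (-.03,-.005,.012,.03,.05,.075):
      for th in (0,10,20,30,35):
        t=np.radians(th); z=-Rt(t)[:,2]
        tip=h0-dep*zb
        v=ik(tip+.1104*z,t); print(dep,th,np.round(v,3), 'OK' if -.87<v[1] and v[2]<2.48 and v[4]<1e-3 else '-')
E
python3 ik.py
```

```text
-0.03 0 [-0.145 -0.227  1.7    1.669  0.   ] OK
-0.03 10 [-0.148 -0.471  1.902  1.536  0.   ] OK
-0.03 20 [-0.151 -0.736  2.108  1.421  0.   ] OK
-0.03 30 [-0.153 -1.039  2.32   1.338  0.   ] -
-0.03 35 [-0.155 -1.217  2.431  1.317  0.   ] -
-0.005 0 [-0.144 -0.184  1.7    1.626  0.   ] OK
-0.005 10 [-0.146 -0.428  1.909  1.487  0.   ] OK
-0.005 20 [-0.149 -0.691  2.119  1.365  0.   ] OK
-0.005 30 [-0.151 -0.992  2.336  1.274  0.   ] -
-0.005 35 [-0.152 -1.169  2.451  1.249  0.   ] -
0.012 0 [-0.142 -0.154  1.698  1.598  0.   ] OK
0.012 10 [-0.145 -0.397  1.911  1.453  0.   ] OK
0.012 20 [-0.147 -0.658  2.125  1.326  0.   ] OK
0.012 30 [-0.15  -0.956  2.345  1.229  0.   ] -
0.012 35 [-0.151 -1.132  2.461  1.201  0.   ] -
0.03 0 [-0.141 -0.121  1.695  1.568  0.   ] OK
0.03 10 [-0.143 -0.362  1.911  1.418  0.   ] OK
0.03 20 [-0.146 -0.621  2.129  1.285  0.   ] OK
0.03 30 [-0.148 -0.914  2.352  1.18   0.   ] -
0.03 35 [-0.149 -1.087  2.47   1.148  0.   ] -
0.05 0 [-0.14  -0.083  1.689  1.536  0.   ] OK
0.05 10 [-0.142 -0.323  1.91   1.38   0.   ] OK
0.05 20 [-0.144 -0.577  2.131  1.239  0.   ] OK
0.05 30 [-0.147 -0.864  2.357  1.124  0.   ] OK
0.05 35 [-0.148 -1.032  2.476  1.086  0.   ] -
0.075 0 [-0.138 -0.034  1.68   1.496  0.   ] OK
0.075 10 [-0.14  -0.27   1.905  1.332  0.   ] OK
0.075 20 [-0.143 -0.519  2.13   1.181  0.   ] OK
0.075 30 [-0.145 -0.795  2.359  1.054  0.   ] OK
0.075 35 [-0.146 -0.955  2.479  1.007  0.   ] -
```

```bash
cat > plan.py <<'E'
from ik import *
h0=np.array([.494,-.0167,.158]); zb=-Rt(np.radians(35))[:,2]; xb=np.cross(ys,zb)
def tgt(dep,th,xt): 
    t=np.radians(th); return h0-dep*zb+xt*xb+LT*(-Rt(t)[:,2]), Rt(t)
LT=.1104
if __name__=='__main__':
    print(xb)
    for dep,th in [(-.03,22),(-.005,24),(.005,25),(.012,25.5),(.03,27),(.05,29),(.065,30.5),(.077,31)]:
        p,_=tgt(dep,th,-.003); v=ik(p,np.radians(th)); print(dep,th,p.round(4),np.round(v,3),'shaft x at face',round(-3+max(dep,0)*1000*np.tan(np.radians(35-th)),1))
    p,Rm=tgt(-.03,22,-.003); print(rel(p,Rm))
E
python3 plan.py
```

```text
[ 0.81627916 -0.06854488  0.57357644]
-0.03 22 [ 0.4332 -0.0116  0.2832] [-0.152 -0.802  2.157  1.403  0.   ] shaft x at face -3.0
-0.005 24 [ 0.4439 -0.0125  0.2612] [-0.15  -0.815  2.213  1.325  0.   ] shaft x at face -3.0
0.005 25 [ 0.4479 -0.0128  0.2522] [-0.149 -0.825  2.239  1.291  0.   ] shaft x at face -2.1
0.012 25.5 [ 0.451  -0.0131  0.2461] [-0.149 -0.825  2.253  1.269  0.   ] shaft x at face -1.0
0.03 27 [ 0.4588 -0.0137  0.2301] [-0.148 -0.831  2.292  1.209  0.   ] shaft x at face 1.2
0.05 29 [ 0.4668 -0.0144  0.2119] [-0.147 -0.843  2.342  1.136  0.   ] shaft x at face 2.3
0.065 30.5 [ 0.4729 -0.0149  0.1982] [-0.146 -0.849  2.379  1.079  0.   ] shaft x at face 2.1
0.077 31 [ 0.4789 -0.0154  0.1878] [-0.145 -0.83   2.391  1.039  0.   ] shaft x at face 2.4
[ 0.3654 -0.077   0.281  -0.0022 -0.0377 -0.0006]
```

A full 35° tilt is out of reach, but the hole's 5 mm clearance lets me go in at about 25° and steepen to 31° as the punch sinks, holding q2 at or above -0.85. I'm moving to the pre-insertion pose.

Call:
{"method": "move_arm", "body": {"series": [[0.2,-0.04,0.05,0,-0.02,0,-1],[0.365,-0.077,0.15,-0.002,-0.038,0,-1],[0.365,-0.077,0.28,-0.002,-0.038,0,-1],[0.365,-0.077,0.28,-0.002,-0.038,0,-1],[0.365,-0.077,0.28,-0.002,-0.038,0,-1]], "squeeze": 60}}

```text
t: 8.75
tool_pos: [0.4327, -0.0112, 0.2843]
orientation: [0.118, 2.752, -0.023]
force: [0.1, -0.5, -1.6]
opening: 0.0214
```

Run:
```python
from plan import *
from plant import *
s=read_state();print(s['opening'],s['q'],s['force'])
p,Rm=tgt(-.03,22,-.003); print(rel(p,Rm))
Rc=R.from_rotvec(s['orientation'])
for n in ['scene','top']:
    c=read_camera(n); pickle.dump(c,open(f'{n}6.pkl','wb'))
    print(n,proj(c,[h0,s['tool_pos']+Rc.apply([0,0,.1104]),s['tool_pos']]))
    if n=='scene': crop(c,265,235,65,60,11,'pics/s6.png')
    else: crop(c,220,205,65,50,11,'pics/t6.png')
```

```text
0.02136038710185285 [-0.17325994 -0.81021723  2.15999814  0.03335975  1.40562123 -1.65734055] [ 0.06332269 -0.49827067 -1.56460564]
[-0.0005 -0.004   0.0119 -0.0003  0.0012 -0.0006]
scene [[293.68000614 279.86370204]
 [300.84471204 277.09273069]
 [317.58053103 253.37692622]]
top [[253.43623786 240.5092875 ]
 [251.3152263  248.43623031]
 [243.19455277 265.58115128]]
```

View pics/s6.png

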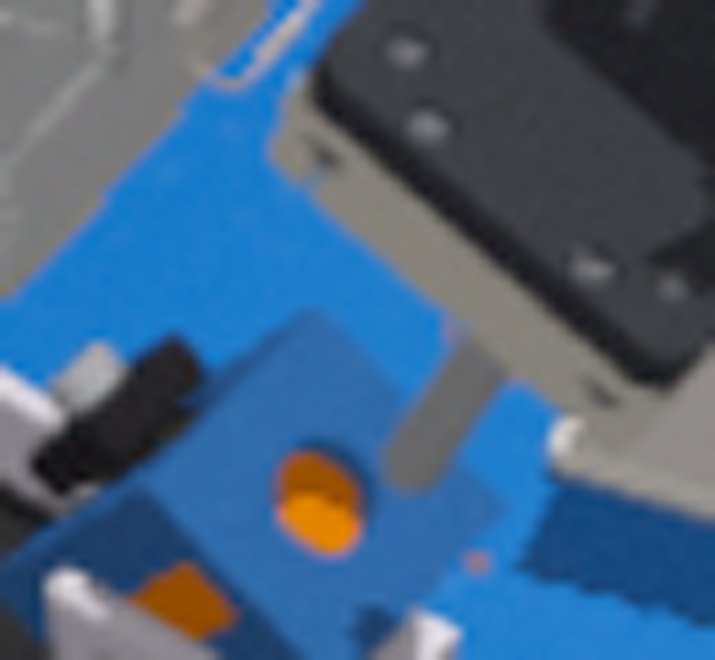

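View pics/t6.png

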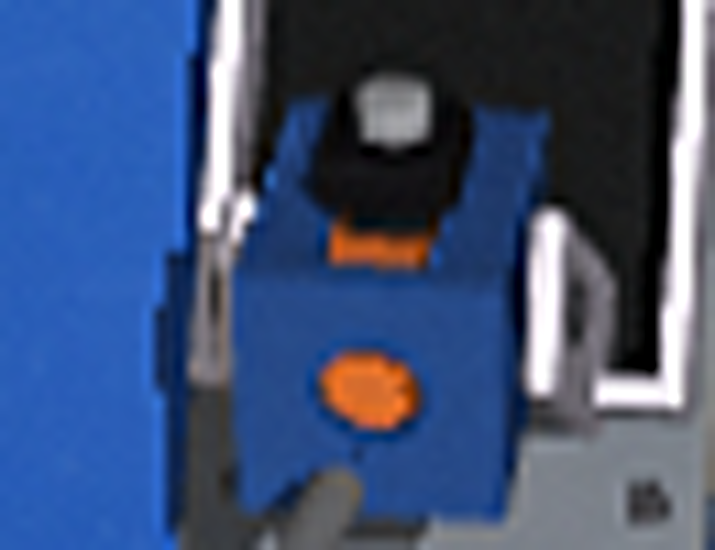

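Run:
```python
from plan import *
from plant import *
s=load('scene6.pkl');t=load('top6.pkl'); st=read_state()
S=lambda x,y:((x+.5)/11-.5+265,(y+.5)/11-.5+235)
T=lambda x,y:((x+.5)/11-.5+220,(y+.5)/11-.5+205)
p,e=tri(s,S(410,476),t,T(340,482)); print('tip',p,e)
pr=st['tool_pos']+R.from_rotvec(st['orientation']).apply([0,0,.1104]); print('pred',pr)
hh,e=tri(s,S(320,501),t,T(370,390)); print('hole',hh,e)
for q in (p,pr): print('in bucket frame rel hole', (np.array([xb,ys,zb])@(q-h0)).round(4))
for dep,th in [(-.01,23.5),(.003,24.5)]:
    P,Rm=tgt(dep,th,-.003); print(rel(P,Rm))
```

```text
tip [ 0.47304289 -0.01351127  0.18221032] 0.0032175964842988992
pred [ 0.47476261 -0.01467413  0.18262963]
hole [ 0.49464895 -0.01633178  0.1573703 ] 0.001283696646296887
in bucket frame rel hole [-0.0034  0.0014  0.032 ]
in bucket frame rel hole [-0.0017  0.0004  0.0313]
[-9.400e-03 -4.700e-03  2.105e-01 -2.000e-04 -7.300e-03 -5.000e-04]
[-1.900e-02 -4.600e-03  3.379e-01 -2.000e-04 -1.280e-02 -5.000e-04]
```

Tip (302,278 scene, 250.5,248.4 top) agrees with the kinematics within 2 mm. I'm inserting it into the hole.

Call:
{"method": "move_arm", "body": {"series": [[-0.005,-0.002,0.1,0,-0.004,0,-1],[-0.009,-0.005,0.21,0,-0.007,0,-1],[-0.015,-0.005,0.27,0,-0.01,0,-1],[-0.019,-0.005,0.338,0,-0.013,0,-1],[-0.019,-0.005,0.338,0,-0.013,0,-1]]}}

```text
t: 9.35
tool_pos: [0.4469, -0.0127, 0.2518]
orientation: [0.116, 2.714, -0.025]
force: [0.7, 0.1, -1.9]
opening: 0.0212
```

Run:
```python
from plan import *
from plant import *
s=read_state();print(s['opening'],s['q'],s['force'])
for dep,th in [(.003,24.5),(.012,25.5),(.02,26.2),(.03,27),(.04,28),(.05,29)]:
    P,Rm=tgt(dep,th,-.003); print(dep,rel(P,Rm))
for n in ['scene','top']:
    c=read_camera(n); pickle.dump(c,open(f'{n}7.pkl','wb'))
    if n=='scene': crop(c,265,235,65,60,8,'pics/s7.png')
    else: crop(c,220,205,65,50,8,'pics/t7.png')
```

```text
0.02119378829480004 [-0.17478851 -0.81737505  2.23243662  0.03836668  1.3026561  -1.66228757] [ 0.6515828   0.13590334 -1.89626301]
0.003 [-0.0175  0.     -0.0192 -0.0002 -0.0006 -0.0005]
0.012 [-0.0148  0.0001  0.0694 -0.0002 -0.0062 -0.0005]
0.02 [-1.600e-02  1.000e-04  1.484e-01 -2.000e-04 -1.010e-02 -5.000e-04]
0.03 [-1.910e-02  2.000e-04  2.473e-01 -2.000e-04 -1.450e-02 -5.000e-04]
0.04 [-1.820e-02  2.000e-04  3.466e-01 -2.000e-04 -2.010e-02 -5.000e-04]
0.05 [-1.740e-02  3.000e-04  4.463e-01 -2.000e-04 -2.560e-02 -5.000e-04]
```

View pics/s7.png

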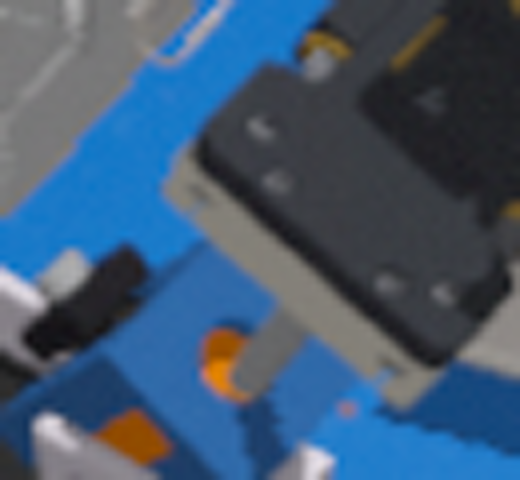

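View pics/t7.png

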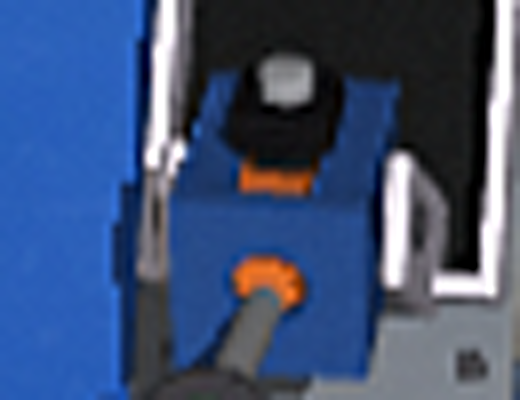

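The tip is at the low side of the hole, at about scene (295,282) and top (253,241), roughly 5 mm off centre along -x_b. I'll shift it 3 mm up the face and then go in gently.

Call:
{"method": "move_arm", "body": {"series": [[-0.032,0,-0.02,0,0,0,-1],[-0.032,0,-0.02,0,0,0,-1],[-0.032,0,0.03,0,-0.003,0,-1],[-0.032,0,0.07,0,-0.006,0,-1],[-0.03,0,0.1,0,-0.008,0,-1],[-0.03,0,0.1,0,-0.008,0,-1]]}}

```text
t: 10.05
tool_pos: [0.4539, -0.0133, 0.2457]
orientation: [0.115, 2.686, -0.026]
force: [-3.5, 1.2, 4.1]
opening: 0.021
```

Run:
```python
from plan import *
from plant import *
s=read_state();print(s['opening'],s['q'],s['force'])
q=s['tool_pos']+R.from_rotvec(s['orientation']).apply([0,0,.1104]);print('tip rel hole',(np.array([xb,ys,zb])@(q-h0)).round(4))
for n in ['scene','top']:
    c=read_camera(n); pickle.dump(c,open(f'{n}8.pkl','wb'))
    if n=='scene': crop(c,265,235,65,60,8,'pics/s8.png')
    else: crop(c,220,205,65,50,8,'pics/t8.png')
```

```text
0.02095815282688572 [-0.17538903 -0.82805491  2.25691271  0.04133482  1.2614288  -1.66430301] [-3.54161842  1.22284865  4.11603799]
tip rel hole [-0.     -0.0001 -0.0141]
```

View pics/s8.png

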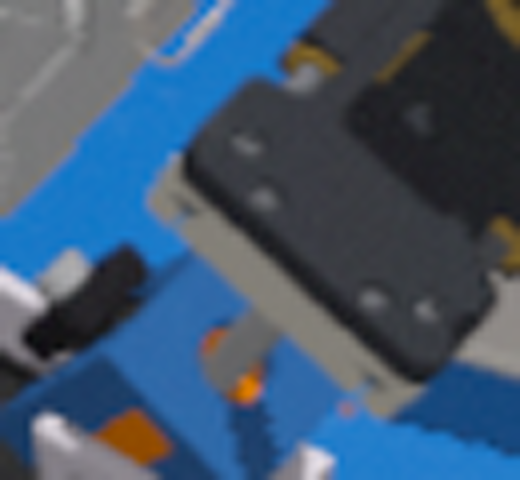

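View pics/t8.png

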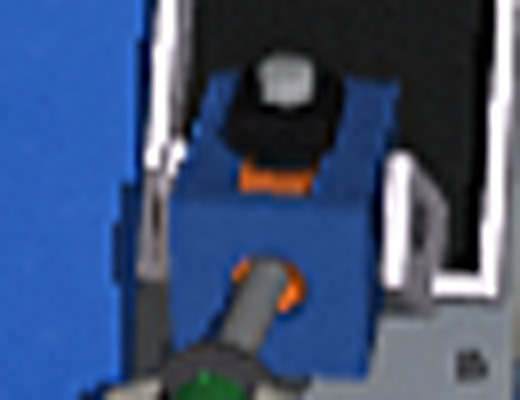

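The tip is inside the hole with the shaft centred at scene (295,280), and it has touched the adapter at about 7 N. I'm pushing now and tilting gradually.

Run:
```python
from plan import *
for dep,th,x in [(.022,26.2,-.0005),(.03,27,-.001),(.038,28,-.0015),(.046,28.8,-.002),(.054,29.5,-.002),(.062,30.3,-.002),(.07,31,-.002),(.078,31.2,-.002)]:
    P,Rm=tgt(dep,th,x); print(dep,rel(P,Rm), ik(P,np.radians(th))[1].round(3))
```

```text
0.022 [-0.003   0.0004  0.0788 -0.0002 -0.0014 -0.0005] -0.816
0.03 [ 0.0048  0.0004  0.1588 -0.0002 -0.0058 -0.0005] -0.824
0.038 [ 1.640e-02  4.000e-04  2.391e-01 -2.000e-04 -1.140e-02 -5.000e-04] -0.837
0.046 [ 2.420e-02  5.000e-04  3.195e-01 -2.000e-04 -1.580e-02 -5.000e-04] -0.843
0.054 [ 2.510e-02  5.000e-04  3.993e-01 -2.000e-04 -1.970e-02 -5.000e-04] -0.844
0.062 [ 2.790e-02  6.000e-04  4.793e-01 -2.000e-04 -2.420e-02 -5.000e-04] -0.848
0.07 [ 2.870e-02  7.000e-04  5.595e-01 -2.000e-04 -2.810e-02 -5.000e-04] -0.847
0.078 [ 2.000e-02  7.000e-04  6.388e-01 -2.000e-04 -2.920e-02 -5.000e-04] -0.829
```

Call:
{"method": "move_arm", "body": {"series": [[-0.003,0,0.04,0,-0.001,0,-1],[-0.003,0,0.08,0,-0.0015,0,-1],[0,0,0.12,0,-0.0035,0,-1],[0.005,0,0.16,0,-0.006,0,-1],[0.01,0,0.2,0,-0.0085,0,-1],[0.016,0,0.24,0,-0.0115,0,-1],[0.016,0,0.24,0,-0.0115,0,-1]]}}

```text
t: 10.85
tool_pos: [0.4635, -0.0142, 0.2242]
orientation: [0.113, 2.648, -0.028]
force: [-3.2, 1.3, 5.1]
opening: 0.0216
```

Run:
```python
from plan import *
from plant import *
s=read_state();print(s['opening'],s['q'],s['force'],s['wrist_torque'])
q=s['tool_pos']+R.from_rotvec(s['orientation']).apply([0,0,.1104]);print('tip rel hole',(np.array([xb,ys,zb])@(q-h0)).round(4))
for dep,th,x in [(.046,28.8,-.002),(.054,29.5,-.002),(.062,30.3,-.002),(.07,31,-.002),(.078,31.2,-.002)]:
    P,Rm=tgt(dep,th,x); print(dep,rel(P,Rm))
for n in ['scene','top']:
    c=read_camera(n); pickle.dump(c,open(f'{n}9.pkl','wb'))
    if n=='scene': crop(c,235,235,95,100,7,'pics/s9.png')
    else: crop(c,220,180,75,90,6,'pics/t9.png')
```

```text
0.02164201524333297 [-0.17634403 -0.84168042  2.31410976  0.04634983  1.18016777 -1.66865956] [-3.178321    1.25327459  5.07934184] [0.13394718 0.32360182 0.07690273]
tip rel hole [-0.0003 -0.0001 -0.0378]
0.046 [ 0.0198  0.0002  0.0833 -0.0002 -0.0037 -0.0005]
0.054 [ 0.0238  0.0003  0.163  -0.0002 -0.0076 -0.0005]
0.062 [ 2.960e-02  3.000e-04  2.429e-01 -2.000e-04 -1.200e-02 -5.000e-04]
0.07 [ 3.350e-02  4.000e-04  3.229e-01 -3.000e-04 -1.590e-02 -5.000e-04]
0.078 [ 2.780e-02  5.000e-04  4.025e-01 -3.000e-04 -1.700e-02 -5.000e-04]
```

View pics/s9.png

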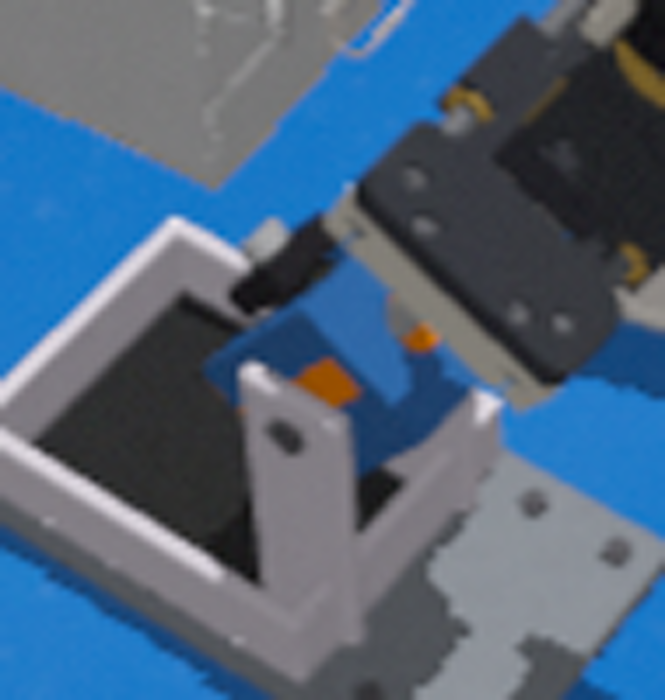

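View pics/t9.png

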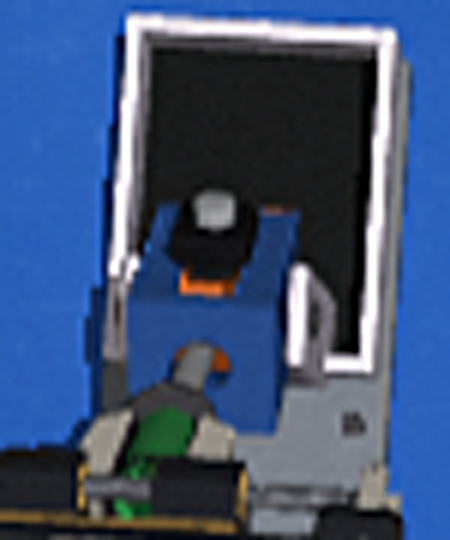

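The adapter's orange edge is showing past the mouth at top (265,215). The push force is about 8 N, so I'm continuing.

Call:
{"method": "move_arm", "body": {"series": [[0.015,0,0.04,0,-0.002,0,-1],[0.022,0,0.083,0,-0.004,0,-1],[0.026,0,0.125,0,-0.006,0,-1],[0.03,0,0.163,0,-0.008,0,-1],[0.032,0,0.2,0,-0.01,0,-1],[0.034,0,0.243,0,-0.012,0,-1],[0.034,0,0.243,0,-0.012,0,-1]]}}

```text
t: 11.65
tool_pos: [0.4706, -0.0148, 0.1981]
orientation: [0.112, 2.616, -0.03]
force: [0.0, -0.2, -1.8]
opening: 0.0216
```

Run:
```python
from plan import *
from plant import *
s=read_state();print(s['opening'],s['q'],s['force'],s['wrist_torque'])
q=s['tool_pos']+R.from_rotvec(s['orientation']).apply([0,0,.1104]);print('tip rel hole',(np.array([xb,ys,zb])@(q-h0)).round(4))
for dep,th,x in [(.07,31,-.0025),(.077,31.2,-.0025)]:
    P,Rm=tgt(dep,th,x); print(dep,rel(P,Rm))
for n in ['scene','top']:
    c=read_camera(n); pickle.dump(c,open(f'{n}10.pkl','wb'))
    if n=='scene': crop(c,235,235,95,100,7,'pics/s10.png')
    else: crop(c,220,180,75,90,6,'pics/t10.png')
```

```text
0.021600812945980496 [-0.17775589 -0.85223737  2.37709389  0.05200095  1.09545436 -1.67438258] [ 0.01175091 -0.19590415 -1.83970502] [0.07151922 0.3830633  0.01801157]
tip rel hole [-0.0059 -0.0001 -0.0636]
0.07 [-0.0201  0.0007  0.0605 -0.0002 -0.0055 -0.0005]
0.077 [-0.0224  0.0007  0.1303 -0.0002 -0.0066 -0.0005]
```

View pics/s10.png

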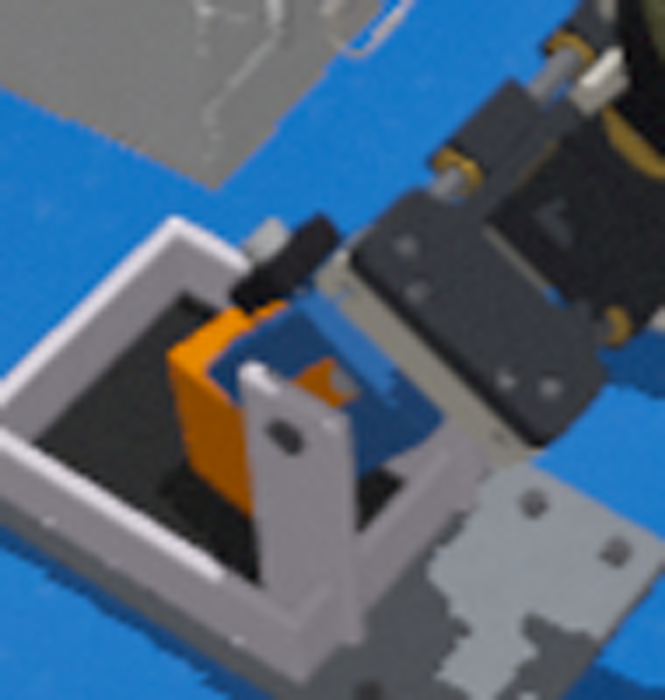

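View pics/t10.png

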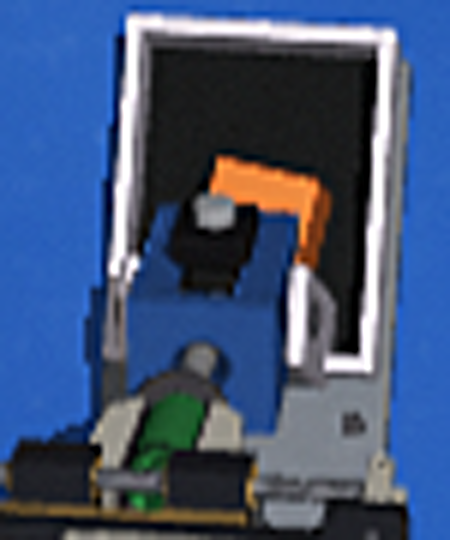

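The push force is gone and the adapter has come out, orange at top (265,215). I'll push a little further and check that it lies in the tray.

Call:
{"method": "move_arm", "body": {"series": [[-0.01,0,0.03,0,-0.003,0,-1],[-0.015,0,0.06,0,-0.0055,0,-1],[-0.02,0,0.1,0,-0.006,0,-1],[-0.02,0,0.1,0,-0.006,0,-1]]}}

```text
t: 12.15
tool_pos: [0.4778, -0.0154, 0.1914]
orientation: [0.111, 2.596, -0.031]
force: [-0.5, 0.2, -2.0]
opening: 0.0214
```

Run:
```python
from plan import *
from plant import *
s=read_state();print(s['opening'],s['q'],s['force'],s['wrist_torque'])
q=s['tool_pos']+R.from_rotvec(s['orientation']).apply([0,0,.1104]);print('tip rel hole',(np.array([xb,ys,zb])@(q-h0)).round(4))
for dep,th,x in [(.05,29,-.002),(.03,27,-.002),(.015,25.5,-.001),(0,24,-.001),(-.02,22,-.001)]:
    P,Rm=tgt(dep,th,x); print(dep,rel(P,Rm))
for n in ['scene','top']:
    c=read_camera(n); pickle.dump(c,open(f'{n}11.pkl','wb'))
    if n=='scene': crop(c,235,235,95,100,7,'pics/s11.png')
    else: crop(c,220,180,75,90,6,'pics/t11.png')
```

```text
0.021447636582793205 [-0.17751787 -0.84521158  2.39251292  0.0547985   1.05309821 -1.67663938] [-0.45333381  0.21609798 -2.02232324] [ 0.06770718  0.37081162 -0.00336075]
tip rel hole [-0.0016 -0.0002 -0.0734]
0.05 [-0.0214  0.0009 -0.2329 -0.0003  0.012  -0.0005]
0.03 [-4.640e-02  8.000e-04 -4.303e-01 -2.000e-04  2.310e-02 -5.000e-04]
0.015 [-7.510e-02  7.000e-04 -5.782e-01 -2.000e-04  3.140e-02 -5.000e-04]
0 [-9.380e-02  6.000e-04 -7.246e-01 -2.000e-04  3.970e-02 -5.000e-04]
-0.02 [-1.185e-01  5.000e-04 -9.187e-01 -2.000e-04  5.080e-02 -5.000e-04]
```

View pics/s11.png

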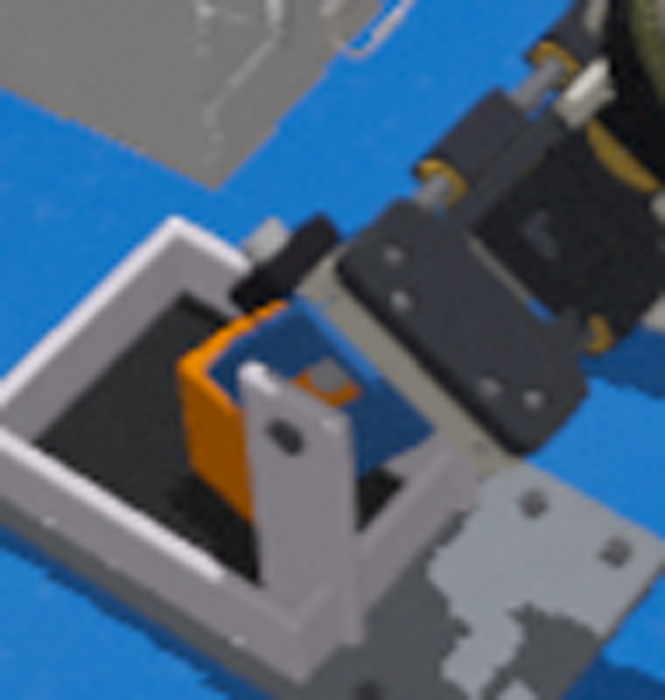

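View pics/t11.png

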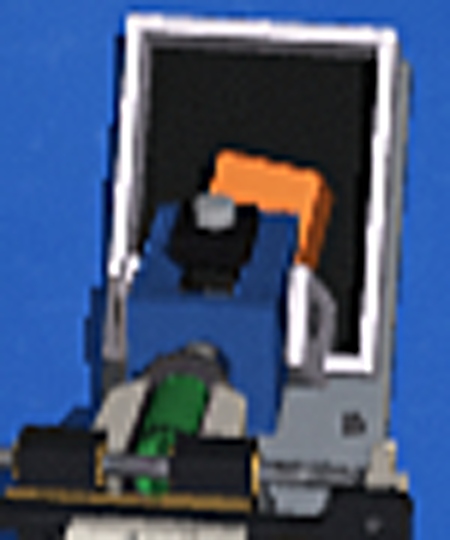

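Run:
```python
from plan import *
s=load('scene11.pkl');t=load('top11.pkl')
S=lambda x,y:((x+.5)/7-.5+235,(y+.5)/7-.5+235)
T=lambda x,y:((x+.5)/6-.5+220,(y+.5)/6-.5+180)
p,e=tri(s,S(181,362),t,T(218,152)); print(p,e)
p,e=tri(s,S(181,362),t,T(213,190)); print(p,e)
for z in (.04,.06,.072,.08): print(z,onz(t,T(218,152),z).round(4),onz(t,T(327,180),z).round(4),onz(s,S(181,362),z).round(4))
d=cv2.absdiff(load('top10.pkl')['frame'],t['frame'])[180:217,235:280]; print(d.max())
crop(s,255,265,50,55,13,'pics/s11b.png')
```

```text
[ 0.58772331 -0.01431218  0.07674718] 0.0018642857362200869
[ 0.57633273 -0.01033006  0.08708253] 0.010819606000712318
0.04 [ 0.5944 -0.0095  0.04  ] [ 0.5812 -0.0552  0.04  ] [ 0.6054 -0.0363  0.04  ]
0.06 [ 0.5912 -0.0119  0.06  ] [ 0.5782 -0.0569  0.06  ] [ 0.5953 -0.0245  0.06  ]
0.072 [ 0.5893 -0.0133  0.072 ] [ 0.5765 -0.0579  0.072 ] [ 0.5892 -0.0174  0.072 ]
0.08 [ 0.5881 -0.0143  0.08  ] [ 0.5753 -0.0585  0.08  ] [ 0.5852 -0.0127  0.08  ]
179
```

View pics/s11b.png

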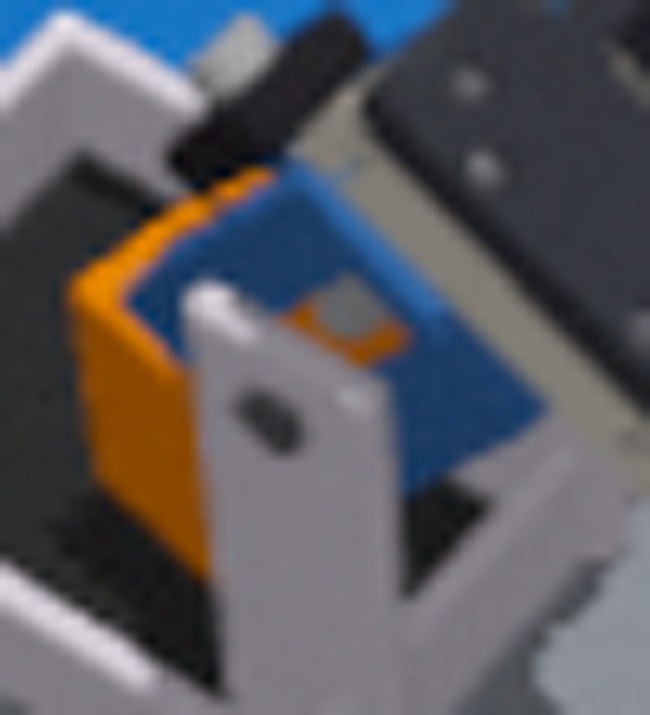

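The adapter's top corner triangulates to about 74 mm, so it stands upright on the tray floor (12 + 60 mm). I'm withdrawing along the bore.

Call:
{"method": "move_arm", "body": {"series": [[-0.01,0,-0.12,0,0.006,0,-1],[-0.021,0,-0.233,0,0.012,0,-1],[-0.046,0,-0.43,0,0.023,0,-1],[-0.075,0,-0.578,0,0.031,0,-1],[-0.094,0,-0.725,0,0.04,0,-1],[-0.118,0,-0.919,0,0.051,0,-1],[-0.118,0,-0.95,0,0.051,0,-1],[-0.118,0,-0.95,0,0.051,0,-1]]}}

```text
t: 13.05
tool_pos: [0.4395, -0.0122, 0.2803]
orientation: [0.118, 2.753, -0.023]
force: [1.1, 0.2, -1.2]
opening: 0.0215
```

Run:
```python
from plan import *
from plant import *
s=read_state();print(s['opening'],s['q'],s['force'],s['wrist_torque'])
q=s['tool_pos']+R.from_rotvec(s['orientation']).apply([0,0,.1104]);print('tip rel hole',(np.array([xb,ys,zb])@(q-h0)).round(4))
print(rel((.41,-.02,.305),Rt(0)),rel((.41,-.1,.305),Rt(0)))
for n in ['scene','top']:
    c=read_camera(n); pickle.dump(c,open(f'{n}12.pkl','wb'))
    if n=='scene': crop(c,235,225,105,100,7,'pics/s12.png')
    else: crop(c,220,180,75,90,6,'pics/t12.png')
```

```text
0.021533122995294588 [-0.17287179 -0.78618058  2.15437089  0.03340871  1.38820475 -1.65788041] [ 1.0873272   0.20936432 -1.2355847 ] [ 0.00104771  0.24878959 -0.03533388]
tip rel hole [ 0.0008 -0.0001  0.0239]
[ 1.731e-01 -1.031e-01 -3.371e-01 -1.000e-04  1.231e-01 -5.000e-04] [ 1.099e-01 -9.002e-01 -3.112e-01 -1.000e-04  1.231e-01 -5.000e-04]
```

View pics/s12.png

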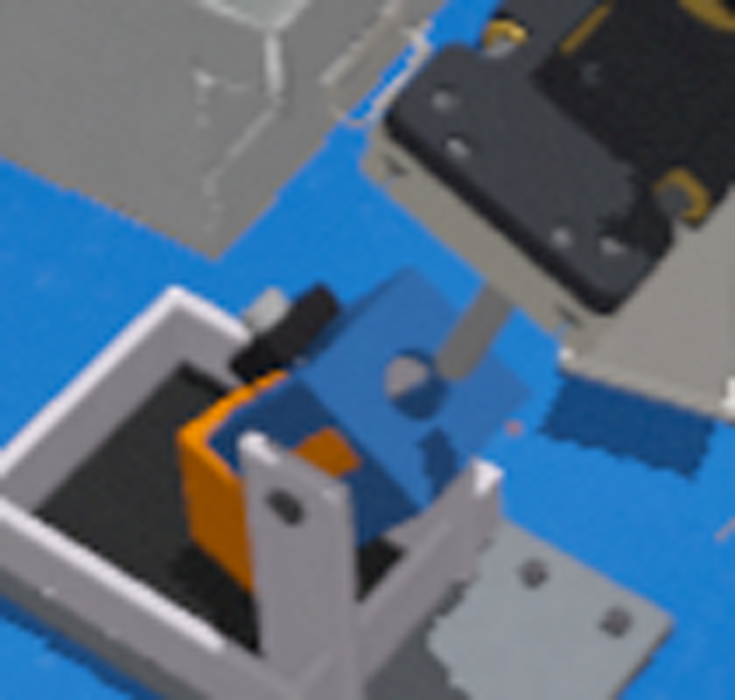

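View pics/t12.png

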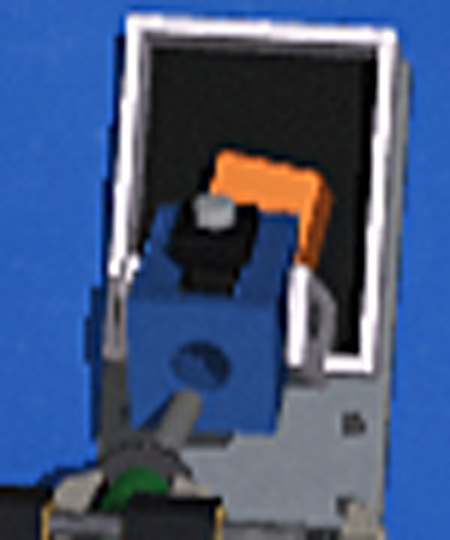

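The punch is out. The hole at top (253,240) is now dark and the adapter is still in the tray at top (265,213). I'm carrying the punch back to the rack.

Call:
{"method": "move_arm", "body": {"series": [[0.09,0,-0.17,0,0.03,0,-1],[0.173,0,-0.337,0,0.07,0,-1],[0.17,-0.1,-0.337,0,0.123,0,-1],[0.15,-0.4,-0.33,0,0.123,0,-1],[0.11,-0.8,-0.311,0,0.123,0,-1],[0.11,-0.9,-0.311,0,0.123,0,-1],[0.11,-0.9,-0.311,0,0.123,0,-1]]}}

```text
t: 13.85
tool_pos: [0.409, -0.1008, 0.3031]
orientation: [-0.139, -3.135, -0.001]
force: [0.3, 0.6, -1.1]
opening: 0.0213
```

Run:
```python
from plan import *
print(rel((.487,-.202,.305),Rt(0)))
```

```text
[-8.660e-01 -9.388e-01 -2.230e-02  2.000e-04 -1.100e-03 -1.500e-03]
```

Call:
{"method": "move_arm", "body": {"series": [[0,-0.4,0,0,0,0,-1],[-0.3,-0.75,0,0,0,0,-1],[-0.7,-0.939,0,0,-0.001,-0.0015,-1],[-0.866,-0.939,0,0,-0.001,-0.0015,-1],[-0.866,-0.939,0.1,0,-0.001,-0.0015,-1],[-0.866,-0.939,0.3,0,-0.001,-0.0015,-1],[-0.866,-0.939,0.45,0,-0.001,-0.0015,-1],[-0.866,-0.939,0.45,0,-0.001,-0.0015,-1]]}}

```text
t: 14.65
tool_pos: [0.4858, -0.199, 0.2561]
orientation: [-0.125, -3.136, -0.003]
force: [-0.2, -0.1, -1.2]
opening: 0.0213
```

Run:
```python
from plan import *
from plant import *
s=read_state();print(s['tool_pos'],s['opening'],s['force'],s['wrist_torque'])
print(rel((.487,-.202,.245),Rt(0)))
tip=s['tool_pos']+R.from_rotvec(s['orientation']).apply([0,0,.1104]); print('tip',tip)
for n in ['scene','top']:
    c=read_camera(n); pickle.dump(c,open(f'{n}13.pkl','wb'))
    print(n,proj(c,[tip,s['tool_pos'],[.487,-.2017,.125]]))
    if n=='scene': crop(c,295,170,75,85,9,'pics/s13.png')
    else: crop(c,290,200,90,80,7,'pics/t13.png')
```

```text
[ 0.48582574 -0.19903745  0.25613324] 0.021284430725676547 [-0.1783792  -0.06510623 -1.23240165] [ 0.01694628 -0.02667378  0.04043368]
[-0.0144 -0.0288  0.1112  0.0007 -0.001   0.0012]
tip [ 0.48551211 -0.19878355  0.14573398]
scene [[337.25686676 232.49005864]
 [339.06911023 197.77725528]
 [336.96414399 237.458895  ]]
top [[333.28612506 242.47459044]
 [334.91645616 238.11212584]
 [334.25973956 242.51106968]]
```

View pics/s13.png

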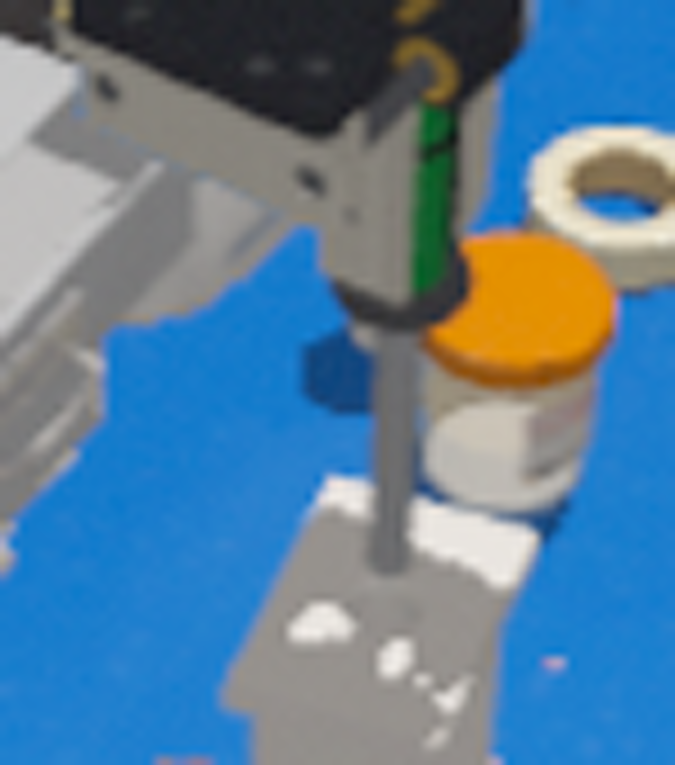

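View pics/t13.png

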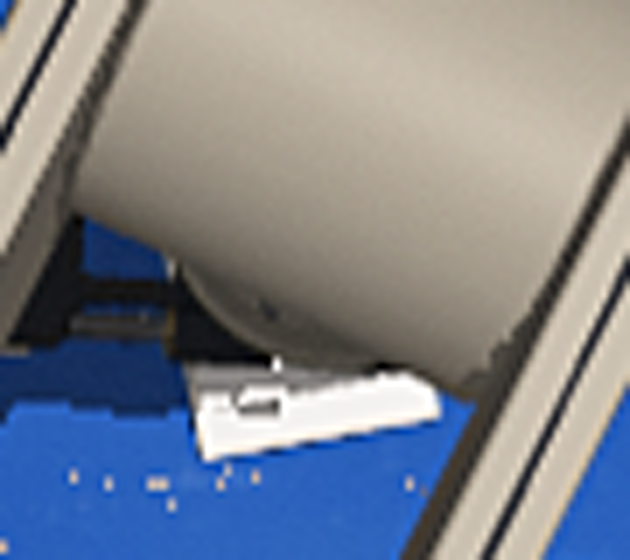

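Call:
{"method": "move_arm", "body": {"series": [[-0.014,-0.029,0.05,0,-0.001,0.001,-1],[-0.014,-0.029,0.05,0,-0.001,0.001,-1]]}}

```text
t: 14.95
tool_pos: [0.489, -0.2042, 0.2546]
orientation: [0.132, 3.133, -0.001]
force: [0.3, 0.9, -2.3]
opening: 0.0214
```

Run:
```python
from plan import *
from plant import *
s=read_state();print(s['tool_pos'],s['opening'],s['force'])
tip=s['tool_pos']+R.from_rotvec(s['orientation']).apply([0,0,.1104]); print('tip',tip)
c=read_camera('scene'); pickle.dump(c,open('scene14.pkl','wb'))
print(proj(c,[tip,[.487,-.2017,.125]]))
f=c['frame'][215:255,315:360].astype(float); f=np.clip((f-90)*2.2,0,255).astype(np.uint8)
cv2.imwrite('pics/s14.png',cv2.resize(f[:,:,::-1],None,fx=15,fy=15,interpolation=cv2.INTER_CUBIC))
```

```text
[ 0.48898884 -0.2041983   0.25456633] 0.021402216219039073 [ 0.28431922  0.85883151 -2.31499689]
tip [ 0.48957525 -0.20429638  0.14416793]
[[336.83143569 230.89783647]
 [336.96414399 237.458895  ]]
```

View pics/s14.png

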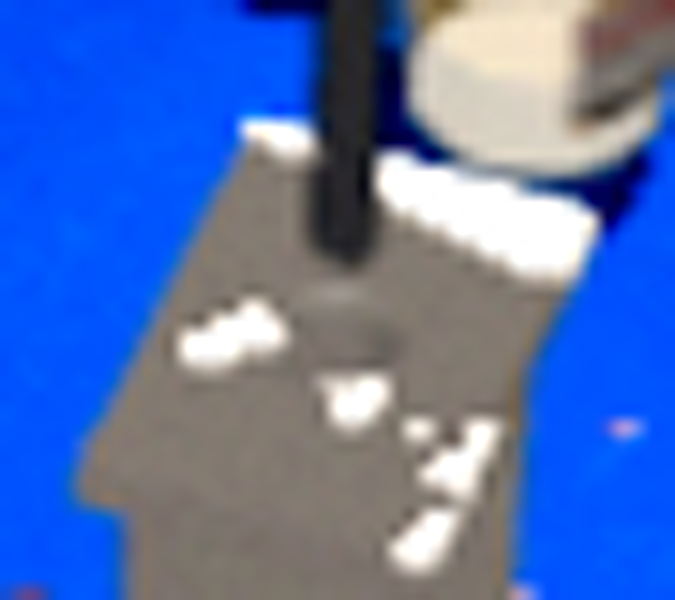

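Run:
```python
from plan import *
from plant import *
c=load('scene14.pkl')
for u in [(337.9,236.2),(337.3,236.2)]: print('hole',onz(c,u,.125))
print('tip@',onz(c,(337.4,230.5),.1442))
s=read_state(); print(s['tool_pos']); print(rel((.488,-.2025,.2),Rt(0)))
```

```text
hole [ 0.48703479 -0.20655037  0.125     ]
hole [ 0.48829292 -0.2058137   0.125     ]
tip@ [ 0.48901569 -0.20612932  0.1442    ]
[ 0.48894236 -0.20411715  0.25464642]
[ 1.350e-02  1.540e-02  5.464e-01 -1.000e-04  1.600e-03 -2.000e-04]
```

The hole rim shows at scene (338,236) and the tip at (337,231), so they are aligned within about 2 mm. I'm lowering gently.

Call:
{"method": "move_arm", "body": {"series": [[0.012,0.01,0,0,0.0015,0,-1],[0.012,0.01,0.08,0,0.0015,0,-1],[0.012,0.01,0.16,0,0.0015,0,-1],[0.012,0.01,0.24,0,0.0015,0,-1],[0.012,0.01,0.3,0,0.0015,0,-1],[0.012,0.01,0.3,0,0.0015,0,-1]]}}

```text
t: 15.6
tool_pos: [0.4872, -0.2024, 0.2225]
orientation: [-0.132, -3.136, -0.002]
force: [1.1, -0.2, -0.7]
opening: 0.0216
```

Run:
```python
from plan import *
from plant import *
s=read_state();print(s['tool_pos'],s['opening'],s['force'],s['wrist_torque'])
c=read_camera('scene'); pickle.dump(c,open('scene15.pkl','wb'))
crop(c,300,170,70,85,9,'pics/s15.png')
print(rel((.4878,-.2028,.2),Rt(0)))
```

```text
[ 0.48716892 -0.20238109  0.22253424] 0.021555904019509263 [ 1.06407619 -0.24359185 -0.7337763 ] [ 0.0025826  -0.03818242  0.02430884]
[-4.200e-03 -2.300e-03  2.334e-01  2.000e-04 -6.000e-04 -0.000e+00]
```

View pics/s15.png

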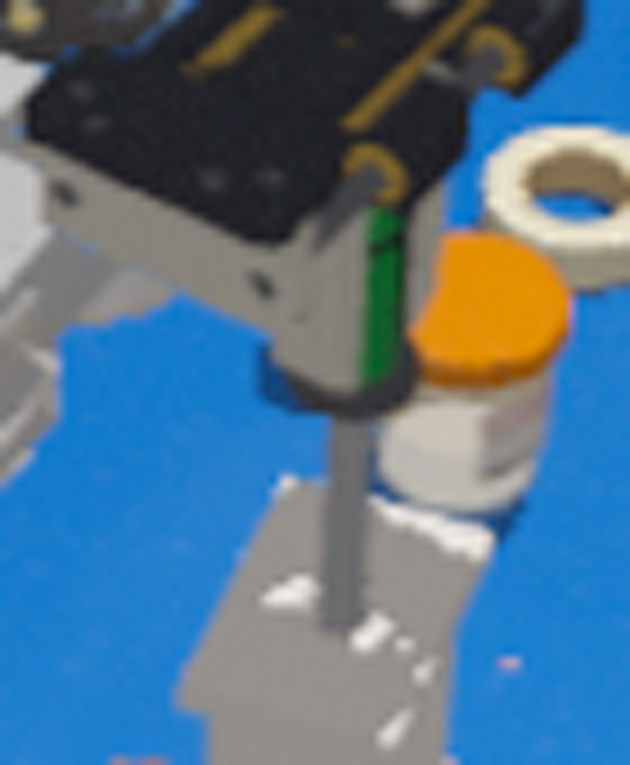

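The shaft is in the rack hole at scene (337.6,238.9), with the tip below the plate and no contact force. I'm lowering the rest of the way.

Call:
{"method": "move_arm", "body": {"series": [[-0.003,-0.002,0.15,0,0,0,-1],[-0.003,-0.002,0.3,0,0,0,-1],[-0.003,-0.002,0.45,0,0,0,-1],[-0.003,-0.002,0.6,0,0,0,-1],[-0.003,-0.002,0.75,0,0,0,-1],[-0.003,-0.002,0.82,0,0,0,-1],[-0.003,-0.002,0.82,0,0,0,-1]]}}

```text
t: 16.35
tool_pos: [0.4872, -0.2025, 0.1405]
orientation: [-0.132, -3.136, -0.002]
force: [-0.0, 1.1, -0.5]
opening: 0.0213
```

Run:
```python
from plan import *
from plant import *
s=read_state();print(s['tool_pos'],s['opening'],s['force'],s['wrist_torque'])
c=read_camera('scene'); crop(c,300,170,70,85,9,'pics/s16.png')
```

```text
[ 0.4872091  -0.20250674  0.14045861] 0.021305675997410144 [-0.00994308  1.05039114 -0.5002783 ] [ 0.06102905 -0.00766164 -0.04988701]
```

View pics/s16.png

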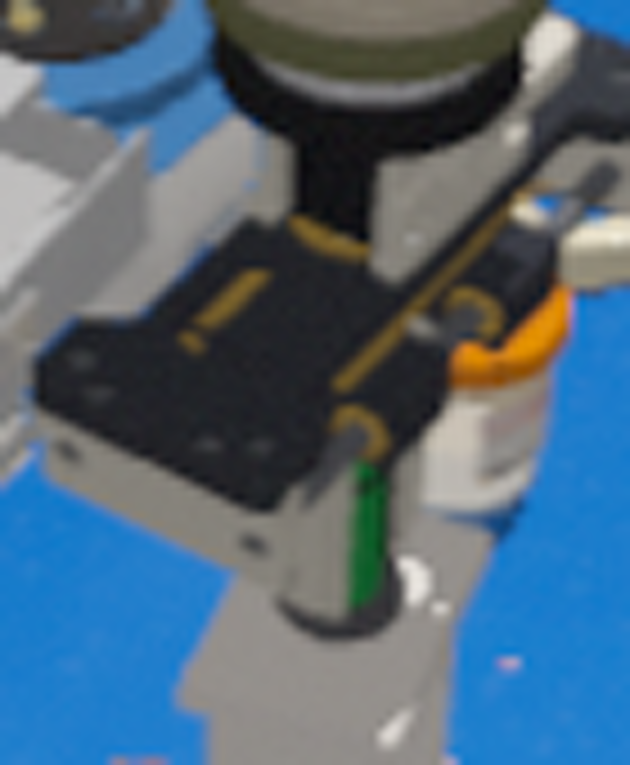

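Call:
{"method": "move_arm", "body": {"series": [[0,0,0.025,0,0,0,-1],[0,0,0.045,0,0,0,-1],[0,0,0.05,0,0,0,-1],[0,0,0.05,0,0,0,-1]]}}

```text
t: 16.8
tool_pos: [0.4882, -0.2031, 0.1375]
orientation: [0.132, 3.139, -0.0]
force: [-0.1, 0.2, -1.3]
opening: 0.0211
```

Call:
{"method": "move_arm", "body": {"series": [[0,0,0,0,0,0,-0.5],[0,0,0,0,0,0,-0.3],[0,0,0,0,0,0,0],[0,0,0,0,0,0,0.4],[0,0,0,0,0,0,0.8],[0,0,0,0,0,0,1],[0,0,0,0,0,0,1],[0,0,0,0,0,0,1]]}}

```text
t: 17.6
tool_pos: [0.4881, -0.203, 0.1372]
orientation: [-0.132, -3.138, -0.0]
force: [0.4, -0.0, -0.1]
opening: 0.0746
```

Run:
```python
from plan import *
from plant import *
s=read_state();print(s['tool_pos'],s['opening'],s['force'],s['wrist_torque'])
c=read_camera('scene'); crop(c,300,170,70,85,9,'pics/s17.png')
```

```text
[ 0.48813127 -0.20301748  0.13722476] 0.07458844437314695 [ 0.35072044 -0.03961362 -0.11855516] [ 0.10285877 -0.01197001  0.03256634]
```

View pics/s17.png

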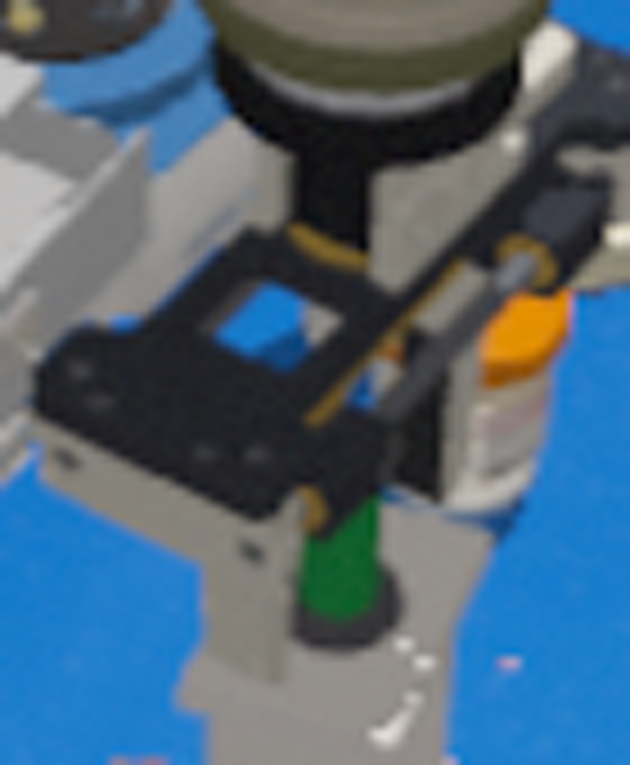

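The fingers have released and the punch stands in the rack with its flange down, at scene (338,240). I'm rising straight up and then backing away.

Call:
{"method": "move_arm", "body": {"series": [[0,0,-0.15,0,0,0,1],[0,0,-0.3,0,0,0,1],[0,0,-0.5,0,0,0,1],[0,0,-0.8,0,0,0,1],[0,0,-1,0,0,0,1],[0,0,-1,0,0,0,1]]}}

```text
t: 18.25
tool_pos: [0.4903, -0.2041, 0.243]
orientation: [0.131, 3.132, -0.006]
force: [1.0, 0.4, 0.8]
opening: 0.0928
```

Call:
{"method": "move_arm", "body": {"series": [[0.4,0,-0.3,0,0,0,1],[0.8,0.4,-0.5,0,0,0,1],[0.8,0.8,-0.5,0,0,0,1],[0.8,1,-0.5,0,0,0,1],[0.8,1,-0.5,0,0,0,1]]}}

```text
t: 18.75
tool_pos: [0.4169, -0.0947, 0.2879]
orientation: [0.127, 3.138, 0.0]
force: [-1.3, -0.8, 0.1]
opening: 0.093
```

Call:
{"method": "move_arm", "body": {"series": [[0,0.5,0,0,0,0,1],[0,1,0,0,0,0,1],[0,1,0,0,0,0,1]]}}

```text
t: 19.05
tool_pos: [0.4253, 0.0072, 0.287]
orientation: [-0.122, -3.139, -0.003]
force: [0.4, -0.7, 0.1]
opening: 0.0928
```

Call:
{"method": "move_arm", "body": {"series": [[0,0.5,0,0,0,0,1],[0,1,0,0,0,0,1],[0,1,0,0,0,0,1],[0,1,0,0,0,0,1]]}}

```text
t: 19.45
tool_pos: [0.4337, 0.1026, 0.2868]
orientation: [-0.128, -3.138, 0.001]
force: [-0.1, -0.2, -0.5]
opening: 0.093
```

Run:
```python
from plan import *
from plant import *
s=read_state();print(s['t'],s['tool_pos'],s['opening'],s['force'])
for n in ['scene','top']:
    c=read_camera(n); pickle.dump(c,open(f'{n}18.pkl','wb'))
    cv2.imwrite(f'pics/{n}18.png',c['frame'][:,:,::-1])
    if n=='scene': crop(c,235,200,130,110,6,'pics/s18c.png')
    else: crop(c,230,175,130,100,6,'pics/t18c.png')
```

```text
19.45 [0.43372664 0.1026081  0.28680645] 0.09296050605668911 [-0.11822131 -0.20825833 -0.46196131]
```

View pics/s18c.png

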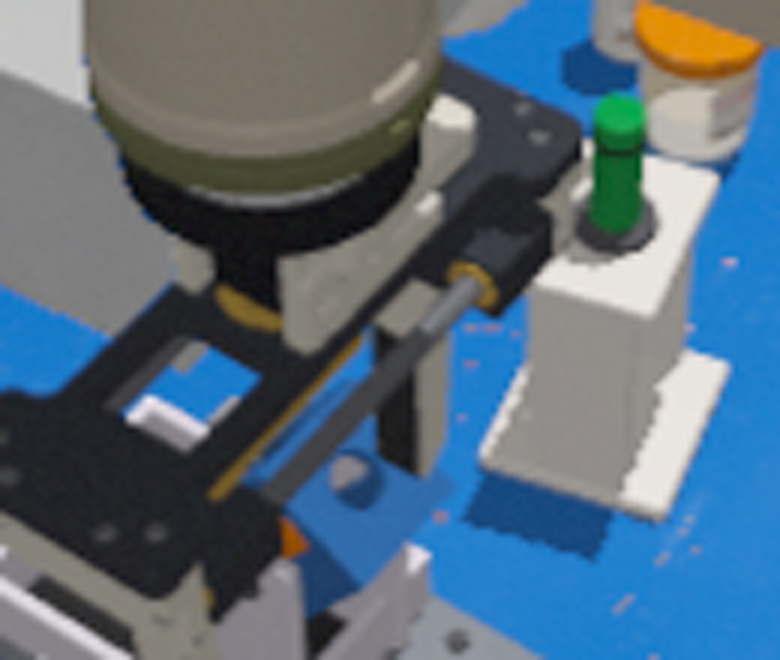

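View pics/t18c.png

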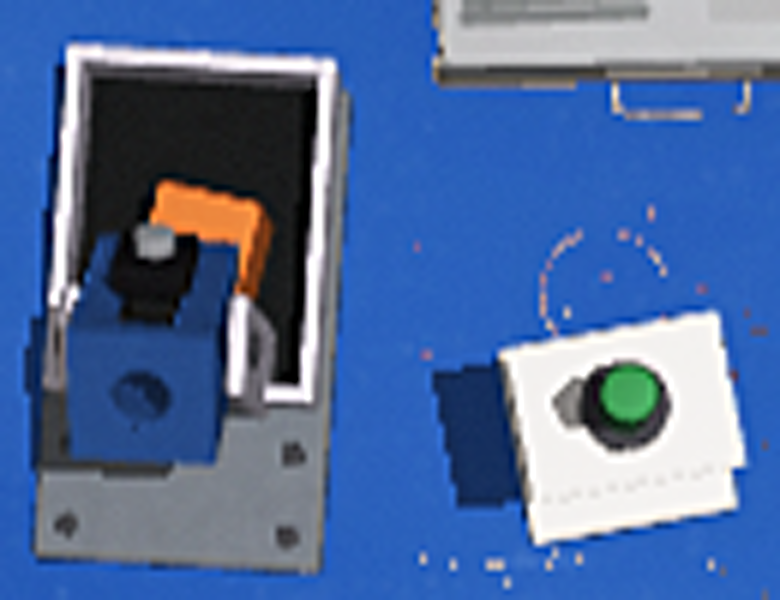

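View pics/top18.png

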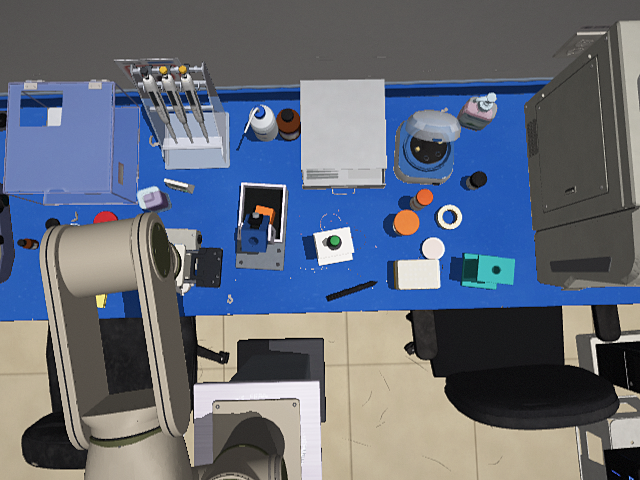

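Run:
```python
from plan import *
s=load('scene12.pkl')
P=proj(s,[[.5888,-.014,.072],[.5888,-.014,.012],[.5765,-.0579,.072]]); print((P-[235,225])*7)
a=load('scene0.pkl')['frame'];b=load('scene18.pkl')['frame']
c=(np.array([.5888,-.014,.042])+np.array([.5765,-.0579,.042]))/2; n=np.array([-.963,.27,0]); c=c+n*.022; print('centre',c)
# stand frame: far tray outer edge mid
# stand x of centre, via base near edge mid (x=-105 from base mid)
bn=np.array([.434,-.0115,0]); print('along from near base edge',(c-bn)@xs,(c-bn)@ys)
```

```text
[[173.19680112 436.54015856]
 [187.39618395 541.6816596 ]
 [276.63265817 362.16769638]]
centre [ 0.561464 -0.03001   0.042   ]
along from near base edge 0.12856584269145993 -0.00777917020219807
```

The adapter's lower corner is predicted at (187,542) in the crop and seen at about (190,545), so it stands upright at roughly stand x = +26 mm, y = -8 mm, centre about 42 mm high. The punch hangs in the rack and the bystanders are where they were. I'm handing in.

Run:
```python
from plant import *
print(close_job())
```

```text
the job is handed in; nothing more can be done
None
```

I knocked the adapter out into the tray, hung the punch back in its rack and released it. I handed the job in at about 19.5 s; no verdict is reported.

**How the push went:** A first try at the full 35° tilt was cut off by joint 2's limit, with no contact. I entered the hole at about 25° instead and steepened to about 31° during the push. The force was about 7–8 N and the adapter let go before the tip was 64 mm past the hole.

**Last checks:**
- **Adapter:** It stands upright in the tray, at about stand x = +26 mm, y = −8 mm. Its centre is about 42 mm above the bench, from two views taken before the return to the rack, and the last top view shows it in the same place.
- **Punch:** It hangs upright with its flange on the plate, by eye in both cameras. I did not measure its final tilt or offset.
- **Rest of the scene:** The gripper is open and clear of everything. The bystanders and the turquoise rack that I could see look unmoved. I did not measure them, and the arm hides the pen and counter in the last top view.

**Disagreement:** The scene camera put the rack hole about 3–4 mm in y from my earlier two-view estimate. I aimed between the two, and the shaft went in with no sideways force.

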